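# Level the curing plate and load the pendant carriers

### The arm

A 6-joint arm with a two-finger parallel gripper is mounted at the origin on the work surface. World frame = base frame: x ahead of the robot, y to its left, z up, the work surface at z = 0. Lengths are in m, angles in degrees, forces in N, time in s.
With the tool pointing down it reaches from about 0.35 to 0.875 m from the base axis. Payload 4.2 kg.
Tool frame: the origin (TCP) lies on the centre line of the jaws, within the pads' length; the fingertips stand r.tip_extent ahead of it and the grasp point (between the pads) lies 11 mm behind it (r.tip_extent is the distance from the TCP to the fingertips, in m); z points along the fingers, y is the line along which they close (so a half turn about z gives the same grasp; the last joint's range is limited). The gripper opens to 87 mm and grips with 3 to 60 N. Pads are 19 mm wide; open, the fingers measure 117 mm over their backs; the gripper's body (75 mm by 190 mm) begins 51 mm behind the grasp point.
Start: joints at [-51.417, 22.042, 0.453, 0, -68.411, -14.817], TCP at [0.252, -0.572, 0.231] pointing down, gripper open.
Joint ranges: [-179.83, 179.83], [-69.29, 118.12], [-61.27, 80.66], [-181.25, 117.63], [-171.15, -9.14], [-177.46, 177.46]. Speed limits (degrees/s): [159.86, 159.86, 180, 180, 180, 180].

### API

Orientations are given as a 3x3 rotation matrix whose columns are the frame's x, y, z axes.
In Python, from station import r gives the robot as it stands.
- The arm moves only by the shell command python3 -m jog 'ROWS'. ROWS is text: rows parted by semicolons, each of 5 numbers parted by spaces: the opening, from 0 (shut) to 1 (fully open), then the shift along the world's x, y, z in mm, then the turn about the world's z in degrees. In form: hand dx dy dz roll; .... A call has 1 to 5 rows; each row shifts and turns the commanded pose from where the row before left it; what a row does not reach is not made up. A row lasts 1/8 s, in which the tool goes at most 62.5 mm and 10.7 degrees, less where a joint would pass 70% of its speed; a pose out of reach is approached as far as the arm can. A call is refused whole if a number of a shift passes 62.5 or a number of a turn 10.7, either way. A call with a gripper value outside its range is refused whole. The fingers move at their own pace and stop on an object; the grip force is fixed at half the most. Time passes only in rows, so rows that do not move let the fingers close. It gives the time, the measured TCP pose, the force, the opening and the grip force at its end, in the units of the state.
- r.sense(): the state, without advancing time (a new reading comes with each control period).
- r.capture(name): name is "scene" or "top" or "wrist"; returns a dict with "pixels" (480x640x3 uint8, red, green, blue), "fovy" (degrees; the focal length in pixels is half the picture's height over the tangent of half this angle, whatever the lens; pixels are square), "cx", "cy" (the principal point, pixels), "origin" and "orientation" of the camera in the world; the wrist camera has in their place "T_tool_cam" (4x4, takes a point from camera to tool coordinates, whose origin is the TCP and whose axes are the flange's). Camera axes: x right, y down, z forward; pixel columns grow to the right and rows downward; lengths in m; the calibration is good to about 2 mm. A picture is of the moment at which its call begins: read the wrist's pose just before it. There is no depth.
- r.finish_job(): hands the job in; it is judged then, once.
The state is a dict: "time_s": time; "joints": joint angles; "joint_velocities": joint speeds; "effort": joint torques, N m; "tcp_pos": TCP position; "ee_rot": TCP orientation; "wrist_force": force on the tool from outside, world axes, zero at the start; "moment": the same for the moment, N m; "gripper_width": opening from 0.0 (shut) to 1.0 (fully open); "gripper_force": force on a finger pad.
Only numpy, scipy, OpenCV 4.12 (cv2) and the standard library are available. Lean on these libraries where they do the work, as an engineer would, in place of code of your own. Each camera call takes 0.05 s, during which the arm holds its last target. There are 200 camera calls.

### The job

Get the jeweller's curing plate ready: first turn the isolator's red handle fully off, then, while the plate is still empty, turn the blue and green foot knobs until the plate sits level (both red balls midway between their lines). Lift the clear dust cover off the tray by its orange knob and set it down upright on the middle of the cork mat, move every pendant carrier from the tray onto the plate, lying flat and wholly on it, side by side and square to the plate with their long sides across it, and last, with all loaded and the plate still level, turn the isolator fully on. Leave the brass weight, the lighter and the rest of the bench as they are.

Things in the scene. Friction and masses are not known exactly. Their poses are not given: they have to be found in the camera images.
- isolator_handle (a joint): Angle of the red bar handle (76 x 16 mm) on the isolator, a grey box 100 x 100 x 50 mm with a yellow face. Vertical axis, positive clockwise seen from above: 0 = off (at one stop, white pointer towards the short black mark), 1.2 = on (at the other stop, pointer towards the green mark). Off counts up to 0.12, on from 1.08. Stiff (0.15 N m), stays where it is left. It starts on.
- handle_grip (a point): Point on the handle's turning axis in the middle of the red bar, 10 mm under the bar's top and 26 mm above the black hub disc (r 24 mm) from which it rises. Turns with the handle; x runs along the bar, z is up: a grip closes along y over the 16 mm.
- stand: Fixed dark steel base of the levelling plate, 250 x 170 mm, 12 mm thick. Origin under its centre. The near knob stands on a foot at x = -155 mm, y = 0 (towards the robot at yaw 0), the side knob at x = 0, y = +130 mm, on a steel cradle bar that pitches with the plate; each knob's black disc (r 27 mm) has its top at 70 mm height.
- near_knob (a joint): Angle of the blue knob at the plate's near end; positive is clockwise seen from above, range -2.3 to 2.3. Turning it clockwise lifts the near end of the plate: plate_pitch = 0.06 x near_knob. Stiff (0.12 N m), stays where it is left; the plate is level in this direction at 0.
- near_knob_grip (a point): Point on the axis of the blue near knob: its grip is an upright bar 48 mm long, 14 mm thick, 34 mm tall on a black disc; this point is 24 mm above the disc and 10 mm under the bar's top. Turns with the knob; x along the bar, y across it, z up.
- side_knob (a joint): Angle of the green knob at the plate's side; positive is clockwise seen from above, range -2.3 to 2.3. Turning it clockwise lifts the knob's (+y) side of the plate: plate_roll = 0.06 x side_knob. Stiff, stays where it is left; level in this direction at 0.
- side_knob_grip (a point): The same point on the green side knob, of the same shape and size.
- plate_pitch (a joint): Tilt of the plate about the stand's y axis (rad): positive = near end high, far end low; 0 = level.
- plate_roll (a joint): Tilt of the plate about the stand's x axis (rad): positive = the side of the green knob high; 0 = level.
- plate_top (a point): Centre of the upper face of the aluminium curing plate, 240 mm (x) by 160 mm (y), about 60 mm above the bench; the frame tilts with the plate, z out of its face. Thin dark lines across it mark three lanes 68 mm wide, side by side along x, with centres at x = -68, 0, +68 mm.
- pitch_ball_center (a point): Centre of the red ball (14 mm across) in the ball level on the -y side of the plate: a black block 70 x 26 mm with a white groove along the stand's x and two black lines 17 mm apart in its middle, at stand x = 0, y = -107 mm. The ball rolls to the low end, 2 mm for each 0.01 rad of plate_pitch (towards far, +x, when pitch is positive); level = midway between the lines.
- roll_ball_center (a point): Centre of the red ball in the second ball level, of the same make, at the plate's far end (plate x = +136 mm, y = 0), groove along y. The ball rolls to the low side, 2 mm for each 0.01 rad of plate_roll (towards -y when roll is positive); level = midway between the lines.
- tray: Fixed wooden tray for the carriers, base 244 x 144 x 6 mm, with a low wall 220 x 120 mm outside, 4 mm thick, up to 18 mm above the bench. Origin under its centre, long side along x. The carriers stand inside, on the base (6 mm above the bench), in a row along x.
- cover: Loose clear plastic dust cover, open below, 234 x 134 mm outside, 60 mm high, walls 4 mm, 280 g, with an orange knob on its z axis, 30 mm across, from 60 to 96 mm above the lower edge. Origin at the centre of its lower edge, long side along x, z up. At the start it stands round the tray's low wall (3 mm play) on the tray's base.
- mat: Cork mat 260 x 170 mm, 4 mm thick, fixed flat on the bench; origin under its centre, long side along x.
- carrier0: Pendant carrier: dark steel plate 46 mm (x) by 96 mm (y), 12 mm thick, two domed brass blanks on it 31 mm to each side along y, and an upright blue tab in the middle, 12 mm thick in x, 26 mm in y, reaching from 12 to 48 mm above the underside: a grip closes along x over the 12 mm. About 160 g. Origin at the centre of the underside, z up. Two or three are present; an absent one reads None.
- carrier1: Pendant carrier: dark steel plate 46 mm (x) by 96 mm (y), 12 mm thick, two domed brass blanks on it 31 mm to each side along y, and an upright blue tab in the middle, 12 mm thick in x, 26 mm in y, reaching from 12 to 48 mm above the underside: a grip closes along x over the 12 mm. About 160 g. Origin at the centre of the underside, z up. Two or three are present; an absent one reads None.
- carrier2: Pendant carrier: dark steel plate 46 mm (x) by 96 mm (y), 12 mm thick, two domed brass blanks on it 31 mm to each side along y, and an upright blue tab in the middle, 12 mm thick in x, 26 mm in y, reaching from 12 to 48 mm above the underside: a grip closes along x over the 12 mm. About 160 g. Origin at the centre of the underside, z up. Two or three are present; an absent one reads None.
- brass_weight: Bystander: brass weight, 44 mm across, 46 mm tall, on the bench between the stand and its neighbours. Leave it.
- lighter: Bystander: white plastic lighter, 85 x 24 x 14 mm, lying on the bench. Leave it.
- file_cup: Fixed blue plastic cup of files, 84 mm across, about 170 mm tall with the files. It may stand on the left or the right, across from the isolator.
There are look-alikes about, which are no part of the job. There is more than one size of the part that bears isolator_handle; the job needs the smaller.

How it is judged:
By the outcome, as a careful person would: the job done as asked, in the order asked, and still so for the second after the job is handed in, with the robot touching nothing.
Of carrier0, carrier1, carrier2 only 2 to 3 are there at a start; the rules pass over those that are not, and their reading is None.
At some moment in a run one of carrier0, carrier1, carrier2, cover may be knocked a few centimetres aside while the robot is not near it.
Once in a run the grip may slacken for a moment while it holds something.
It also fails if it takes over 208 s, if anything falls off the work surface, if the arm or the gripper's body presses on something with over 40 N, if the wrist force passes 120 N, or if a joint passes its speed limit or range.

## Working session

There is one attempt and no reset: what is moved stays moved. The work goes in short steps, Python scripts to look and compute and a shell command to move; the robot and the scene stay as the last step left them, time stands still between calls to the robot, and variables do not carry over. Pictures are saved under pics/ and viewed, at most 14 in all, crops included, and the job is handed in when it is done.

```bash
ls; mkdir -p pics
python3 - <<'E'
from station import r
import cv2
s=r.sense();print(s['time_s'],s['tcp_pos'],s['gripper_width'],r.tip_extent);print(s['ee_rot'])
for n in['top','scene']:
    c=r.capture(n);cv2.imwrite(f'pics/{n}0.png',c['pixels'][...,::-1])
    print(n,{k:v for k,v in c.items() if k!='pixels'})
E
```

```text
pics
0.0 [ 0.25164505 -0.57145078  0.22945708] 1.004003482931362 0.008
[[-9.15293124e-01 -4.02787248e-01 -9.64752805e-04]
 [-4.02788393e-01  9.15291012e-01  1.96807580e-03]
 [ 9.03137351e-05  2.18995748e-03 -9.99997598e-01]]
top {'fovy': 55.0477356031267, 'cx': 327.31331790906074, 'cy': 253.25664115639208, 'origin': array([ 0.49128604, -0.03805396,  1.08964691]), 'orientation': array([[-0.01810972, -0.99871934,  0.0472411 ],
       [-0.99983215,  0.01822064,  0.00191831],
       [-0.00277661, -0.04719843, -0.99888167]])}
scene {'fovy': 56.411738634514364, 'cx': 320.20912657637547, 'cy': 240.32588873018935, 'origin': array([ 0.95991612, -0.40090711,  0.82669565]), 'orientation': array([[ 0.59479705,  0.64805704, -0.47564539],
       [ 0.8036996 , -0.46700828,  0.36874141],
       [ 0.01683513, -0.60160232, -0.79861833]])}
```

View pics/top0.png

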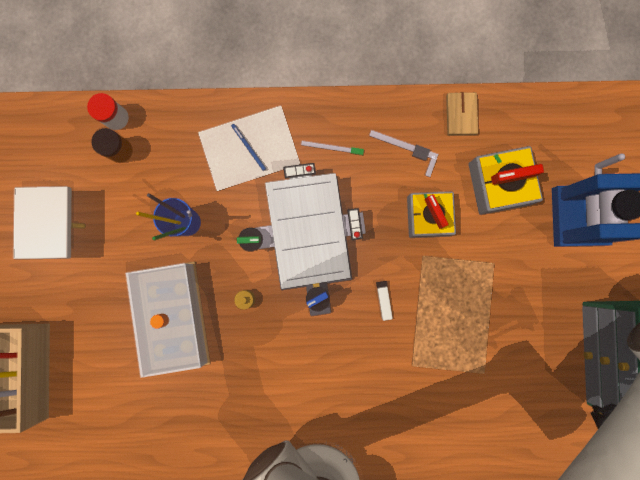

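View pics/scene0.png

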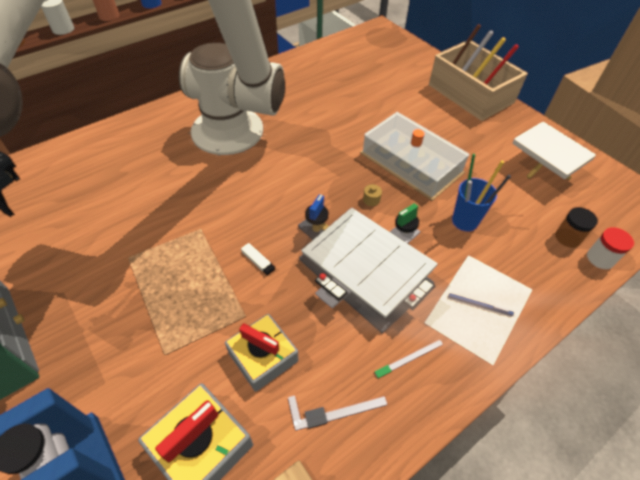

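The top view shows the small isolator at (433,214), stand plate at (308,230), green knob (252,239), blue knob (318,298), covered tray (167,320) with orange knob (158,321), and mat (453,314). The large isolator at (507,180) is a look-alike. The scene view agrees with this.

```bash
cat > h.py <<'E'
import numpy as np,cv2
from station import r
def ray(c,u,v):
    f=240/np.tan(np.radians(c['fovy']/2))
    if 'T_tool_cam' in c:
        T=c['T_tool_cam'];s=c['s'];R=s['ee_rot']@T[:3,:3];o=s['tcp_pos']+s['ee_rot']@T[:3,3]
    else: R=c['orientation'];o=c['origin']
    return o,R@np.array([(u-c['cx'])/f,(v-c['cy'])/f,1])
def pt(c,u,v,z):
    o,d=ray(c,u,v);return o+d*(z-o[2])/d[2]
def uv(c,p):
    f=240/np.tan(np.radians(c['fovy']/2))
    if 'T_tool_cam' in c:
        T=c['T_tool_cam'];s=c['s'];R=s['ee_rot']@T[:3,:3];o=s['tcp_pos']+s['ee_rot']@T[:3,3]
    else: R=c['orientation'];o=c['origin']
    q=R.T@(np.array(p)-o);return c['cx']+f*q[0]/q[2],c['cy']+f*q[1]/q[2]
def cap(n):
    s=r.sense();c=dict(r.capture(n));c['s']=s;c['hsv']=cv2.cvtColor(c['pixels'],cv2.COLOR_RGB2HSV);return c
H={'red':[(0,130,90),(8,255,255)],'blue':[(105,120,50),(128,255,255)],'green':[(45,100,40),(85,255,255)],
   'orange':[(5,160,180),(15,255,255)],'yellow':[(24,150,120),(32,255,255)]}
def mask(c,col):
    m=cv2.inRange(c['hsv'],*map(np.array,H[col]))
    if col=='red': m|=cv2.inRange(c['hsv'],(170,130,90),(180,255,255))
    return m
def blobs(c,col,roi=None,amin=15,m=None):
    m=mask(c,col) if m is None else m
    if roi: k=np.zeros_like(m);x0,y0,x1,y1=roi;k[y0:y1,x0:x1]=255;m=m&k
    out=[]
    for q in cv2.findContours(m,cv2.RETR_EXTERNAL,cv2.CHAIN_APPROX_NONE)[0]:
        M=cv2.moments(q)
        if M['m00']>=amin: out.append((M['m00'],M['m10']/M['m00'],M['m01']/M['m00'],cv2.minAreaRect(q)))
    return sorted(out,key=lambda b:-b[0])
def rect(c,R,z):
    "corners on plane z -> centre, sides(long dir yaw deg), sizes"
    P=np.array([pt(c,*p,z)[:2] for p in cv2.boxPoints(R)]);e=[P[1]-P[0],P[2]-P[1]];L=[np.linalg.norm(x) for x in e]
    l=e[int(np.argmax(L))];return P.mean(0).round(4),round(np.degrees(np.arctan2(l[1],l[0]))%180,1),np.round(L,4)
E
python3 - <<'E'
from h import *
c=cap('top')
def show(n,b,z):
    for a in b[:3]: print(n,int(a[0]),np.round(a[1:3],1),pt(c,a[1],a[2],z)[:2].round(4),rect(c,a[3],z))
show('iso_red',blobs(c,'red',(405,188,462,240)),.10)
show('iso_yel',blobs(c,'yellow',(405,188,462,240)),.05)
show('blueK',blobs(c,'blue',(295,280,340,318)),.104)
show('greenK',blobs(c,'green',(235,225,268,255)),.104)
show('orange',blobs(c,'orange',(140,300,185,340)),.10)
show('redballs',blobs(c,'red',(280,155,375,250),3),.06)
m=cv2.inRange(c['hsv'],(0,0,120),(180,45,255))
show('plate',blobs(c,None,(255,150,375,295),100,m),.06)
a=c['pixels'][145:320,225:375];b=c['pixels'][180:250,395:475]
a=cv2.resize(a[...,::-1],None,fx=3,fy=3,interpolation=3);b=cv2.resize(b[...,::-1],None,fx=4,fy=4,interpolation=3)
o=np.zeros((a.shape[0],800,3),np.uint8);o[:,:450]=a;o[:280,460:780]=b
t=cv2.resize(c['pixels'][260:380,120:215][...,::-1],None,fx=2,fy=2);o[285:525,460:650]=t
cv2.imwrite('pics/z1.png',o)
E
```

```text
iso_red 275 [436.3 212.6] [ 0.6216 -0.2731] (array([ 0.6245, -0.2722]), np.float64(24.8), array([0.0243, 0.0724]))
iso_yel 157 [447.  202.3] [ 0.6514 -0.3099] (array([ 0.6513, -0.3135]), np.float64(34.3), array([0.031 , 0.0667]))
iso_yel 38 [416.  201.8] [ 0.6537 -0.2395] (array([ 0.6526, -0.2381]), np.float64(24.9), array([0.0112, 0.0346]))
iso_yel 31 [447.8 229.6] [ 0.5891 -0.3098] (array([ 0.5905, -0.3057]), np.float64(88.9), array([0.0317, 0.0091]))
blueK 83 [319.2 298.2] [ 0.4423 -0.0172] (array([ 0.44  , -0.0125]), np.float64(118.0), array([0.0459, 0.0141]))
greenK 78 [244.7 239.7] [0.5702 0.1407] (array([0.5708, 0.1346]), np.float64(92.8), array([0.0457, 0.0142]))
orange 116 [156.6 321.1] [0.3994 0.3316] (array([0.3994, 0.3316]), np.float64(18.4), array([0.0263, 0.0271]))
redballs 20 [356.5 234.2] [ 0.5815 -0.1023] (array([ 0.582 , -0.1023]), np.float64(134.0), array([0.0111, 0.0111]))
redballs 16 [308.3 168.1] [0.7332 0.0033] (array([0.7335, 0.0029]), np.float64(88.9), array([0.0113, 0.0091]))
plate 7731 [307. 230.] [0.593  0.0085] (array([0.5939, 0.0166]), np.float64(7.9), array([0.2064, 0.2441]))
plate 738 [274.8 160.2] [0.7528 0.0789] (array([0.7451, 0.0751]), np.float64(88.9), array([0.0973, 0.0616]))
plate 162 [354.2 220.7] [ 0.6121 -0.0978] (array([ 0.6054, -0.099 ]), np.float64(7.3), array([0.0193, 0.0641]))
```

View pics/z1.png

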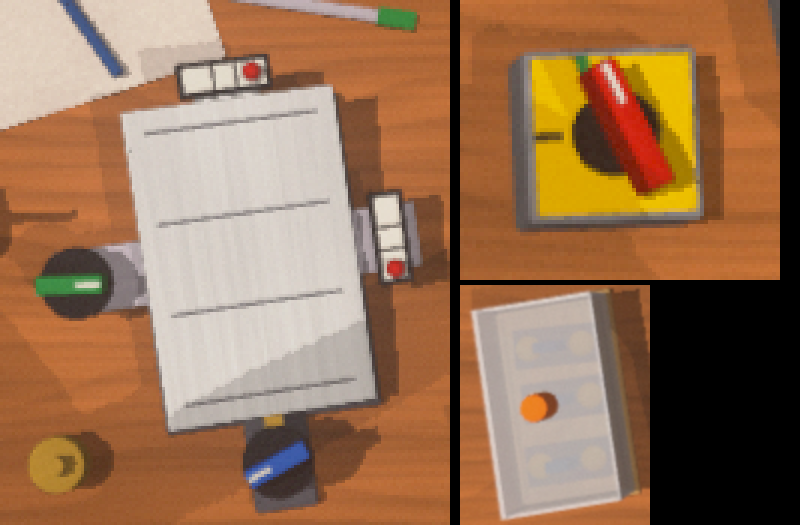

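```bash
python3 -m jog '1 0 0 40 0; 1 0 50 40 0; 1 20 50 0 0; 1 30 50 0 0; 1 40 40 0 0' && python3 -m jog '1 50 30 0 0;1 50 30 0 0;1 50 20 0 0;1 50 20 0 0;1 50 10 0 0' && python3 -m jog '1 20 0 0 0; 1 0 0 0 0'
python3 - <<'E'
from h import *
c=cap('wrist');print(c['T_tool_cam'].round(3),c['fovy'],c['cx'],c['cy'],c['s']['tcp_pos'].round(4))
cv2.imwrite('pics/w1.png',c['pixels'][...,::-1])
t=cap('top')
for z in (.0,.1,.17):
  for b in blobs(t,'blue',(150,190,205,245),100): print('cup',z,b[0],pt(t,b[1],b[2],z)[:2].round(3))
E
```

```text
time_s: 0.78
tcp_pos: [0.3419, -0.3813, 0.31]
ee_rot: [[-0.915, -0.402, 0.001], [-0.402, 0.915, -0.0], [-0.001, -0.0, -1.0]]
wrist_force: [1.3, -0.9, 0.1]
gripper_width: 1.005
gripper_force: 0.0
time_s: 1.4
tcp_pos: [0.5934, -0.2718, 0.3095]
ee_rot: [[-0.915, -0.404, -0.0], [-0.404, 0.915, 0.0], [0.0, 0.0, -1.0]]
wrist_force: [-0.1, -1.4, -0.3]
gripper_width: 1.004
gripper_force: 0.0
time_s: 1.65
tcp_pos: [0.6129, -0.2725, 0.3076]
ee_rot: [[-0.915, -0.404, -0.003], [-0.404, 0.915, 0.001], [0.002, 0.002, -1.0]]
wrist_force: [-0.2, -0.4, -0.1]
gripper_width: 0.998
gripper_force: 0.0
[[-0.    -0.964 -0.265  0.073]
 [ 1.    -0.001  0.001  0.   ]
 [-0.002 -0.265  0.964 -0.155]
 [ 0.     0.     0.     1.   ]] 64.66417095511287 309.6792170934747 231.59217338593345 [ 0.6129 -0.2725  0.3076]
```

View pics/w1.png

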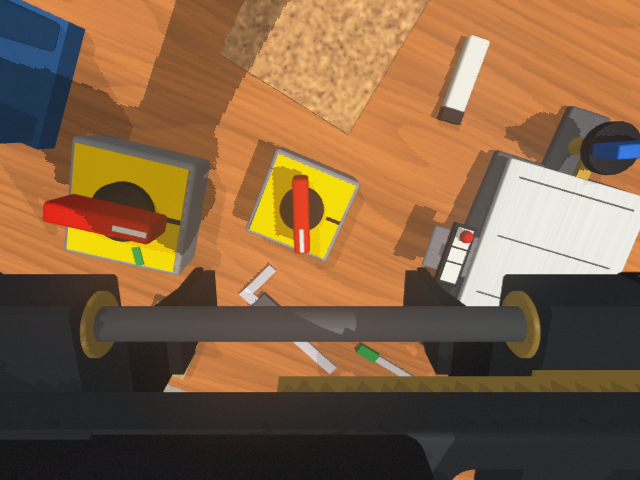

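The wrist view shows the small isolator's red bar at (301,213) on its hub (302,208), with the white pointer at the lower end. The ball level is at (462,245) and the blue knob at (615,148).

```bash
cat >> h.py <<'E'
def tri(a,pa,b,pb):
    o1,d1=ray(a,*pa);o2,d2=ray(b,*pb)
    A=np.stack([d1,-d2],1);t=np.linalg.lstsq(A,o2-o1,rcond=None)[0]
    p,q=o1+d1*t[0],o2+d2*t[1];return ((p+q)/2).round(4),round(float(np.linalg.norm(p-q)),4)
E
python3 - <<'E'
from h import *
w=cap('wrist');
b=blobs(w,'red',(270,150,340,270))[0];print('w',b)
s=cap('scene');q=blobs(s,'red',(230,315,285,365));print('s',q[:2])
print(tri(w,b[3][0],s,q[0][3][0]))
for z in(.08,.09,.1):print(rect(w,b[3],z))
m=cv2.inRange(w['hsv'],(0,0,0),(180,255,75))
for k in blobs(w,None,(270,180,340,240),100,m):print('hub',k,pt(w,*k[1:3],.06))
y=mask(w,'yellow');k=np.zeros_like(y);k[140:265,235:370]=255;y&=k
R=cv2.minAreaRect(cv2.findNonZero(y));
for z in(.05,):print('yel',rect(w,R,z))
E
```

```text
w (953.5, 301.00017479461627, 212.07690963118333, ((301.0, 215.0), (76.0, 16.0), 90.0))
s [(438.5, 256.8620296465222, 337.99049790954007, ((258.2491455078125, 338.0328369140625), (44.35293960571289, 14.529411315917969), 28.072484970092773))]
(array([ 0.6271, -0.2756,  0.0816]), 0.0021)
(array([ 0.6286, -0.274 ]), np.float64(23.7), array([0.0161, 0.0808]))
(array([ 0.6264, -0.2748]), np.float64(23.7), array([0.0157, 0.0787]))
(array([ 0.6243, -0.2755]), np.float64(23.7), array([0.0153, 0.0766]))
yel (array([ 0.6275, -0.2747]), np.float64(179.7), array([0.0902, 0.0902]))
```

```bash
python3 -m jog '1 14 -2 -50 0; 1 0 0 -50 0; 1 0 0 -50 0; 1 0 0 -40 0; 1 0 0 -20 0' && python3 -m jog '1 0 0 -10 0; 1 0 0 -9 0; 1 0 0 0 0' && python3 -m jog '0.1 0 0 0 0;0.1 0 0 0 0;0.1 0 0 0 0;0.1 0 0 0 0;0.1 0 0 0 0'
```

```text
time_s: 2.48
tcp_pos: [0.6237, -0.2752, 0.0975]
ee_rot: [[-0.916, -0.402, -0.003], [-0.402, 0.916, 0.001], [0.003, 0.002, -1.0]]
wrist_force: [0.4, 0.4, 0.9]
gripper_width: 1.003
gripper_force: 0.0
time_s: 2.85
tcp_pos: [0.6258, -0.2753, 0.0809]
ee_rot: [[-0.915, -0.403, 0.0], [-0.403, 0.915, -0.0], [-0.0, -0.0, -1.0]]
wrist_force: [0.8, -0.2, 0.6]
gripper_width: 1.0
gripper_force: 0.0
time_s: 3.48
tcp_pos: [0.6259, -0.2752, 0.0806]
ee_rot: [[-0.915, -0.403, 0.0], [-0.403, 0.915, -0.0], [-0.0, -0.0, -1.0]]
wrist_force: [-0.5, 0.4, -0.8]
gripper_width: 0.517
gripper_force: 0.0
```

```bash
python3 -m jog '0.1 0 0 0 0;0.1 0 0 0 0;0.1 0 0 0 0;0.1 0 0 0 0;0.1 0 0 0 0' && python3 -m jog '0.1 0 0 0 8;0.1 0 0 0 8;0.1 0 0 0 8;0.1 0 0 0 8;0.1 0 0 0 8'&& python3 -m jog '0.1 0 0 0 8;0.1 0 0 0 8;0.1 0 0 0 8;0.1 0 0 0 4;0.1 0 0 0 0'
```

```text
time_s: 4.1
tcp_pos: [0.6263, -0.2759, 0.0806]
ee_rot: [[-0.915, -0.403, 0.001], [-0.403, 0.915, -0.001], [-0.001, -0.001, -1.0]]
wrist_force: [1.3, -5.7, -2.5]
gripper_width: 0.18
gripper_force: 29.9
time_s: 4.72
tcp_pos: [0.6269, -0.2767, 0.0806]
ee_rot: [[-0.439, -0.898, 0.003], [-0.898, 0.439, -0.002], [0.0, -0.003, -1.0]]
wrist_force: [3.0, -7.4, -3.4]
gripper_width: 0.181
gripper_force: 30.0
time_s: 5.35
tcp_pos: [0.6276, -0.2767, 0.0807]
ee_rot: [[0.029, -1.0, 0.004], [-1.0, -0.029, -0.002], [0.002, -0.004, -1.0]]
wrist_force: [5.3, -7.8, -4.8]
gripper_width: 0.184
gripper_force: 30.1
```

```bash
python3 -m jog '0.1 0 0 0 4;0.1 0 0 0 0;0.5 0 0 0 0;0.5 0 0 0 0;0.5 0 0 0 0' && python3 -m jog '0.5 0 0 0 0;0.5 0 0 30 0;0.5 0 0 60 0;0.5 0 0 60 0;0.5 -25 0 60 0' && python3 -m jog '1 0 0 0 0;1 0 0 0 0'
python3 - <<'E'
from h import *
w=cap('wrist');print(w['s']['tcp_pos'],w['s']['ee_rot'][:,0])
for b in blobs(w,'red'): print(b,rect(w,b[3],.095))
y=mask(w,'yellow');R=[b for b in blobs(w,'yellow',None,500)];print([(b,rect(w,b[3],.05)) for b in R])
cv2.imwrite('pics/w2.png',w['pixels'][...,::-1])
E
```

```text
time_s: 5.98
tcp_pos: [0.6255, -0.2746, 0.0806]
ee_rot: [[0.101, -0.995, -0.001], [-0.995, -0.101, 0.001], [-0.001, 0.001, -1.0]]
wrist_force: [0.4, -0.1, -0.7]
gripper_width: 0.435
gripper_force: 0.0
time_s: 6.6
tcp_pos: [0.6022, -0.2748, 0.2898]
ee_rot: [[0.101, -0.995, 0.0], [-0.995, -0.101, -0.0], [0.0, -0.0, -1.0]]
wrist_force: [0.8, 0.4, 0.3]
gripper_width: 0.501
gripper_force: 0.0
time_s: 6.85
tcp_pos: [0.6014, -0.2747, 0.2881]
ee_rot: [[0.1, -0.995, -0.0], [-0.995, -0.1, 0.001], [-0.001, -0.0, -1.0]]
wrist_force: [-0.1, 0.0, -0.9]
gripper_width: 0.65
gripper_force: 0.0
[ 0.60139978 -0.27474499  0.28813869] [ 1.00365105e-01 -9.94950245e-01 -9.25428630e-04]
(1468.0, 210.8381017257039, 27.203564940962757, ((208.2769317626953, 27.215383529663086), (59.28860092163086, 36.96235275268555), 82.87498474121094)) (array([ 0.6992, -0.4166]), np.float64(100.3), array([0.0302, 0.044 ]))
(1054.0, 282.1102150537634, 199.15765338393422, ((281.7459716796875, 203.1554412841797), (16.72793960571289, 79.87214660644531), 3.2396998405456543)) (array([ 0.6268, -0.2744]), np.float64(91.1), array([0.0758, 0.0151]))
(94.5, 311.5361552028218, 355.35097001763666, ((311.5, 355.5), (11.0, 11.0), 90.0)) (array([ 0.5828, -0.117 ]), np.float64(96.0), array([0.0115, 0.0131]))
[((4553.0, 286.0367157185738, 192.5128486712058, ((283.7901611328125, 194.6232452392578), (88.59693908691406, 85.5666275024414), 4.573921203613281)), (array([ 0.6278, -0.2742]), np.float64(88.4), array([0.0906, 0.0898]))), ((2987.0, 259.31882602388123, 37.653721682847895, ((253.7862548828125, 33.434478759765625), (67.10074615478516, 59.62665557861328), 85.2363510131836)), (array([ 0.6683, -0.4245]), np.float64(99.9), array([0.0549, 0.0569]))), ((2337.5, 175.66844919786095, 41.81404634581105, ((178.46356201171875, 35.40054702758789), (79.81340026855469, 46.55781936645508), 80.18070220947266)), (array([ 0.7386, -0.4155]), np.float64(102.3), array([0.0432, 0.0672])))]
```

View pics/w2.png

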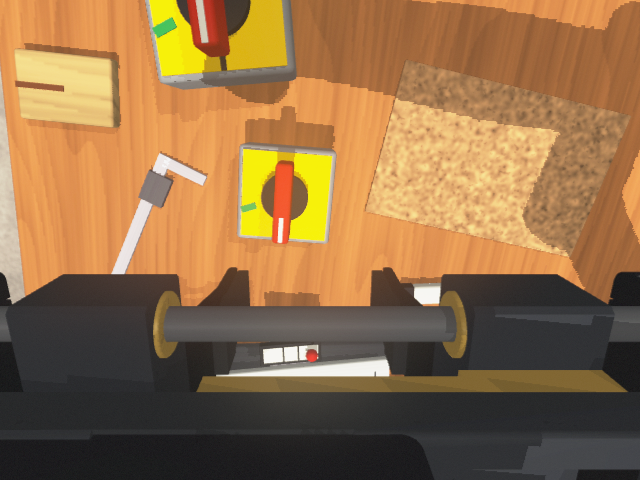

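The wrist view shows the bar at (283,203), pointer end down at (281,230) over the black mark, and the green mark off to the side at (248,207). It has turned about 67°. I'll check it against the black mark's direction.

Run:
```python
from h import *
c=cap('top');g=c['pixels'];cv2.imwrite('pics/top1.png',g[...,::-1])
t0=cv2.imread('pics/top0.png');c['hsv']=cv2.cvtColor(t0,cv2.COLOR_BGR2HSV)
x=t0[200:226,408:424].min(2);  # dark mark pixels on yellow face
m=cv2.inRange(c['hsv'],(0,0,0),(180,255,90))
for b in blobs(c,None,(408,205,460,225),3,m): p=pt(c,b[1],b[2],.05);print('dark',b[:3],p[:2].round(4),np.degrees(np.arctan2(p[1]+.2745,p[0]-.6272)))
for b in blobs(c,'green',(408,190,460,225),1): p=pt(c,b[1],b[2],.05);print('green',b[:3],p[:2].round(4),np.degrees(np.arctan2(p[1]+.2745,p[0]-.6272)))
w=dict(cap('wrist'))
for b in blobs(w,'green',(230,190,265,220),5): p=pt(w,b[1],b[2],.05);print('wgreen',b[:3],p[:2].round(4),np.degrees(np.arctan2(p[1]+.2745,p[0]-.6272)))
```

```text
dark (94.0, 427.8404255319149, 215.13297872340425) [ 0.6228 -0.2655] 115.99746279492102
dark (9.0, 442.3888888888889, 209.0) [ 0.6362 -0.2989] -69.772311643146
green (3.0, 425.1666666666667, 195.33333333333334) [ 0.6681 -0.2607] 18.594973824152188
wgreen (64.5, 247.0439276485788, 207.31524547803616) [ 0.6641 -0.2586] 23.333213678424137
```

```bash
python3 -m jog '1 0 30 40 0;1 -20 60 0 0;1 -20 60 0 0;1 -20 60 0 0;1 -20 60 0 0' && python3 -m jog '1 0 60 0 0;1 0 60 0 0;1 0 60 0 0;1 0 30 0 0;1 0 0 0 0'&& python3 -m jog '1 0 0 0 0;1 0 0 0 0'
python3 - <<'E'
from h import *
w=cap('wrist');print(w['s']['tcp_pos'],w['s']['joints'])
cv2.imwrite('pics/w3.png',w['pixels'][...,::-1])
t=cap('top')
for n,z,ro in(('blue',.104,(295,280,340,318)),('green',.104,(235,225,268,255)),('red',.07,(280,155,375,250))):
  for b in blobs(t,n,ro,5): print('t',n,b[0],b[3][0],rect(t,b[3],z))
  for b in blobs(w,n,None,40)[:5]: print('w',n,b[0],b[3],rect(w,b[3],z))
E
```

```text
time_s: 7.62
tcp_pos: [0.5219, -0.0062, 0.3269]
ee_rot: [[0.1, -0.995, -0.002], [-0.995, -0.1, -0.001], [0.0, 0.002, -1.0]]
wrist_force: [0.5, 0.5, 0.1]
gripper_width: 0.998
gripper_force: 0.0
time_s: 8.25
tcp_pos: [0.5225, 0.2041, 0.3262]
ee_rot: [[0.104, -0.995, -0.003], [-0.995, -0.104, -0.002], [0.002, 0.003, -1.0]]
wrist_force: [-0.4, -0.1, 0.3]
gripper_width: 1.0
gripper_force: 0.0
time_s: 8.5
tcp_pos: [0.5229, 0.2009, 0.3281]
ee_rot: [[0.099, -0.995, -0.0], [-0.995, -0.099, -0.0], [0.0, 0.0, -1.0]]
wrist_force: [0.0, 0.1, 0.0]
gripper_width: 1.001
gripper_force: 0.0
[0.52285507 0.20093237 0.32809516] [ 3.76011477e+01  1.26726596e+01  1.01943051e+00  6.19491696e-03
 -7.83832703e+01 -3.19145616e+01]
t blue 74.0 (317.22607421875, 299.3311462402344) (array([ 0.44  , -0.0129]), np.float64(117.5), array([0.0457, 0.0129]))
w blue 697.5 ((84.83708953857422, 122.53933715820312), (9.009981155395508, 104.72779083251953), 57.9946174621582) (array([0.7449, 0.147 ]), np.float64(34.4), array([0.1061, 0.0077]))
w blue 359.5 ((227.3529815673828, 264.0882568359375), (44.38401794433594, 28.61920
[... 381 characters left out ...]
([0.0351, 0.0054]))
t green 80.0 (247.507568359375, 239.6066131591797) (array([0.5704, 0.1346]), np.float64(93.0), array([0.0457, 0.0141]))
w green 511.5 ((266.90350341796875, 132.14138793945312), (14.269451141357422, 49.972442626953125), 3.3664605617523193) (array([0.5697, 0.1385]), np.float64(90.2), array([0.0468, 0.0135]))
w green 99.0 ((239.81541442871094, 285.0230712890625), (40.68339538574219, 5.82963228225708), 82.87498474121094) (array([0.5877, 0.3004]), np.float64(99.6), array([0.0062, 0.0471]))
t red 18.0 (356.5, 234.0) (array([ 0.5811, -0.1017]), np.float64(134.0), array([0.011, 0.011]))
t red 15.5 (308.5, 168.0) (array([0.7311, 0.0025]), np.float64(88.9), array([0.0112, 0.009 ]))
```

View pics/w3.png

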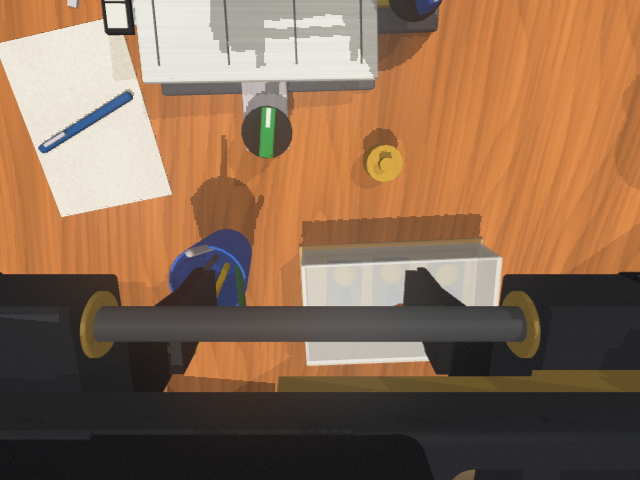

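The wrist view shows the green knob at (267,132), the brass weight (385,163), the cup rim near (207,280) and the cover edge. The balls are out of view, so I'll look from a better spot and locate the cup.

```bash
python3 -m jog '1 20 -60 0 0;1 20 -60 0 0;1 10 -50 0 0;1 0 0 0 0;1 0 0 0 0'
python3 - <<'E'
from h import *
w=cap('wrist');print(w['s']['tcp_pos'])
t=cap('top');s=cap('scene')
for (a,b,n) in (((153,237),(472,155),'greenfile'),((137,215),(496,160),'yellow'),((149,196),(507,180),'black'),((190,213),(470,185),'white')): print(n,tri(t,a,s,b))
B=blobs(t,'blue',(150,190,205,245),100)[0];print(B)
for z in (.08,.1): print(rect(t,B[3],z))
tile=np.zeros((580,800,3),np.uint8)
tile[:300,:400]=w['pixels'][:300,:400,::-1][:300];tile[:300,400:640]=w['pixels'][:300,400:,::-1]
tile[300:580,:400]=cv2.resize(s['pixels'][140:240,430:573,::-1],(400,280));tile[300:580,400:]=cv2.resize(t['pixels'][185:255,120:220,::-1],(400,280))
cv2.imwrite('pics/z2.png',tile)
for b in blobs(w,'red',None,30): print('red',b[0],b[3][0],pt(w,*b[3][0],.07).round(4))
m=cv2.inRange(w['hsv'],(0,0,170),(180,50,255))
for b in blobs(w,None,(0,0,640,270),60,m): print('white',b[0],b[3])
E
```

```text
time_s: 9.22
tcp_pos: [0.5722, 0.0328, 0.3284]
ee_rot: [[0.099, -0.995, 0.0], [-0.995, -0.099, 0.0], [-0.0, -0.0, -1.0]]
wrist_force: [-0.1, -0.1, 0.6]
gripper_width: 1.0
gripper_force: 0.0
[0.57220466 0.03280632 0.32838959]
greenfile (array([0.5731, 0.313 , 0.1653]), 0.0032)
yellow (array([0.6165, 0.3428, 0.1678]), 0.007)
black (array([0.6604, 0.3282, 0.1511]), 0.0008)
white (array([0.6252, 0.2448, 0.1562]), 0.0069)Traceback (most recent call last):
  File "<stdin>", line 5, in <module>
IndexError: list index out of range
```

Run:
```python
from h import *
w=cap('wrist');s=cap('scene')
tile=np.zeros((580,640,3),np.uint8)
tile[:300]=w['pixels'][:300,:,::-1]
tile[300:580,:400]=cv2.resize(s['pixels'][140:240,430:573,::-1],(400,280))
cv2.imwrite('pics/z2.png',tile)
for b in blobs(w,'red',None,30): print('red',b[0],b[3][0],pt(w,*b[3][0],.07).round(4))
m=cv2.inRange(w['hsv'],(0,0,170),(180,50,255))
for b in blobs(w,None,(0,0,640,270),40,m): print('white',b[0],b[3])
```

```text
red 120.5 (162.75, 154.25) [0.7322 0.0066 0.07  ]
red 111.0 (314.0, 63.0) [ 0.5806 -0.0995  0.07  ]
white 31179.0 ((288.7715148925781, 177.28713989257812), (166.976806640625, 221.23593139648438), 89.04515838623047)
white 9217.5 ((121.12657165527344, 229.1117401123047), (106.8406753540039, 123.454345703125), 78.31063079833984)
white 1446.0 ((460.0458984375, 24.531295776367188), (23.53232192993164, 68.95415496826172), 87.45519256591797)
white 729.5 ((5.999999046325684, 118.49999237060547), (11.999998092651367, 124.99998474121094), 0.0)
white 726.5 ((127.93000793457031, 108.98999786376953), (8.343859672546387, 102.10621643066406), 8.130102157592773)
white 505.0 ((11.0, 253.5), (22.0, 31.0), 0.0)
white 355.5 ((270.5, 65.0), (18.0, 21.0), 90.0)
white 317.0 ((168.21035766601562, 192.52415466308594), (20.34614372253418, 17.439552307128906), 85.2363510131836)
white 289.5 ((289.0, 84.0), (8.0, 44.0), 90.0)
white 239.5 ((290.0, 65.0), (18.0, 14.0), 90.0)
white 216.0 ((166.5, 174.0), (14.0, 17.0), 90.0)
white 144.0 ((164.4010009765625, 154.00990295410156), (21.59230613708496, 17.512653350830078), 84.2894058227539)
white 132.5 ((306.0, 65.0), (18.0, 12.0), 90.0)
white 111.0 ((98.70000457763672, 3.9000020027160645), (12.649110794067383, 12.016654968261719), 18.434947967529297)
white 56.5 ((451.2892150878906, 183.5648651123047), (17.130504608154297, 4.337766647338867), 72.89727020263672)
```

View pics/z2.png

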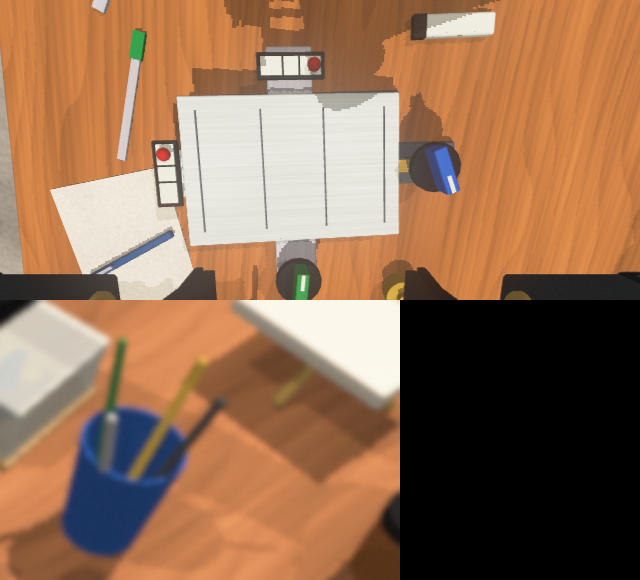

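The wrist view shows the pitch ball at (314,63) against level midpoint (290,65), about 24 mm to the near side. The roll ball is at (163,154) against (166,174), about 20 mm to the −y side. The cup rim is low and its files lean away, so the green knob has clearance.

```bash
cat >> h.py <<'E'
def levels(w):
    """ball offsets (mm along groove) from the middle window, seen by colours; black block -> centre"""
    out=[]
    for b in blobs(w,'red',(0,0,640,275),30): out.append((b[3][0],pt(w,*b[3][0],.07)))
    return out
E
python3 - <<'E'
from h import *
w=cap('wrist');t=cap('top')
for b in blobs(w,'blue',(405,120,480,220),20)[:2]: print('blue',b[0],b[3],rect(w,b[3],.104))
k=mask(w,'blue')|cv2.inRange(w['hsv'],(90,0,150),(150,110,255));z=np.zeros_like(k);z[140:200,424:465]=255
R=cv2.minAreaRect(cv2.findNonZero(k&z));print(R,rect(w,R,.104))
print(tri(w,R[0],t,(317.2,299.3)))
# plate edges
m=cv2.inRange(w['hsv'],(0,0,150),(180,60,255));z=np.zeros_like(k);z[93:246,176:402]=255
c=max(cv2.findContours(m&z,cv2.RETR_EXTERNAL,cv2.CHAIN_APPROX_NONE)[0],key=cv2.contourArea)
print('plate',rect(w,cv2.minAreaRect(c),.06))
E
```

```text
blue 473.0 ((446.24322509765625, 170.0405731201172), (46.686134338378906, 13.969079971313477), 72.89727020263672) (array([ 0.4395, -0.0097]), np.float64(118.2), array([0.0133, 0.0474]))
((446.2540588378906, 170.07571411132812), (46.7596549987793, 13.969079971313477), 72.89727020263672) (array([ 0.4395, -0.0097]), np.float64(118.2), array([0.0133, 0.0475]))
(array([ 0.4403, -0.0115,  0.1063]), 0.0027)
plate (array([0.5977, 0.0143]), np.float64(5.8), array([0.2334, 0.1678]))
```

```bash
python3 -m jog '0.5 -50 -20 -30 7.5;0.5 -50 -20 -50 7.5;0.5 -32 -4 -50 7.5;0.5 0 0 -60 0;0.5 0 0 -20 0' && python3 -m jog '0.5 0 0 0 0;0.5 0 0 0 0;0.5 0 0 -20 0;0.5 0 0 -13 0;0.5 0 0 0 0' && python3 -m jog '0.05 0 0 0 0;0.05 0 0 0 0;0.05 0 0 0 0;0.05 0 0 0 0;0.05 0 0 0 0'
```

```text
time_s: 10.2
tcp_pos: [0.4452, -0.0079, 0.1231]
ee_rot: [[0.474, -0.881, -0.005], [-0.881, -0.474, -0.001], [-0.001, 0.005, -1.0]]
wrist_force: [-0.5, 0.5, 1.6]
gripper_width: 0.546
gripper_force: 0.0
time_s: 10.82
tcp_pos: [0.4477, -0.0076, 0.0926]
ee_rot: [[0.474, -0.881, -0.001], [-0.881, -0.474, -0.0], [-0.0, 0.001, -1.0]]
wrist_force: [-0.3, 0.2, 0.4]
gripper_width: 0.5
gripper_force: 0.0
time_s: 11.45
tcp_pos: [0.4405, -0.0111, 0.0921]
ee_rot: [[0.472, -0.881, -0.016], [-0.882, -0.472, -0.006], [-0.002, 0.017, -1.0]]
wrist_force: [-11.5, -7.6, 11.0]
gripper_width: 0.156
gripper_force: 30.0
```

```bash
python3 -m jog '0.05 -8 -4 0 0;0.05 0 0 0 -8;0.05 0 0 0 -8;0.05 0 0 0 -8;0.05 0 0 0 -8' && python3 -m jog '0.05 0 0 0 -8;0.05 0 0 0 -8;0.05 0 0 0 -8;0.05 0 0 0 -8;0.05 0 0 0 -8' && python3 -m jog '0.05 0 0 0 -8;0.05 0 0 0 -8;0.05 0 0 0 -8;0.05 0 0 0 -8;0.05 0 0 0 -8'&& python3 -m jog '0.05 0 0 0 0;0.05 0 0 0 0'
python3 - <<'E'
from h import *
t=cap('top')
cv2.imwrite('pics/t2.png',cv2.resize(t['pixels'][150:320,230:380,::-1],None,fx=3.4,fy=3.4,interpolation=3))
for b in blobs(t,'red',(280,155,375,260),5): print(b[:3])
E
```

```text
time_s: 12.08
tcp_pos: [0.4397, -0.0114, 0.0923]
ee_rot: [[-0.069, -0.998, 0.0], [-0.998, 0.069, 0.0], [-0.0, 0.0, -1.0]]
wrist_force: [0.3, 0.2, -4.9]
gripper_width: 0.16
gripper_force: 30.0
time_s: 12.7
tcp_pos: [0.4391, -0.0112, 0.0923]
ee_rot: [[-0.695, -0.719, -0.001], [-0.719, 0.695, 0.001], [0.0, 0.001, -1.0]]
wrist_force: [-1.4, 3.9, -2.8]
gripper_width: 0.161
gripper_force: 30.0
time_s: 13.32
tcp_pos: [0.4388, -0.0106, 0.0923]
ee_rot: [[-0.995, -0.104, -0.001], [-0.104, 0.995, 0.002], [0.001, 0.002, -1.0]]
wrist_force: [-2.9, 6.6, -2.2]
gripper_width: 0.154
gripper_force: 30.0
time_s: 13.58
tcp_pos: [0.4389, -0.0106, 0.0923]
ee_rot: [[-0.994, -0.108, -0.001], [-0.108, 0.994, 0.002], [0.001, 0.002, -1.0]]
wrist_force: [-3.7, 6.6, -2.3]
gripper_width: 0.156
gripper_force: 30.0
(16.5, 308.4949494949495, 168.3131313131313)
(15.0, 354.88888888888886, 222.0)
```

View pics/t2.png

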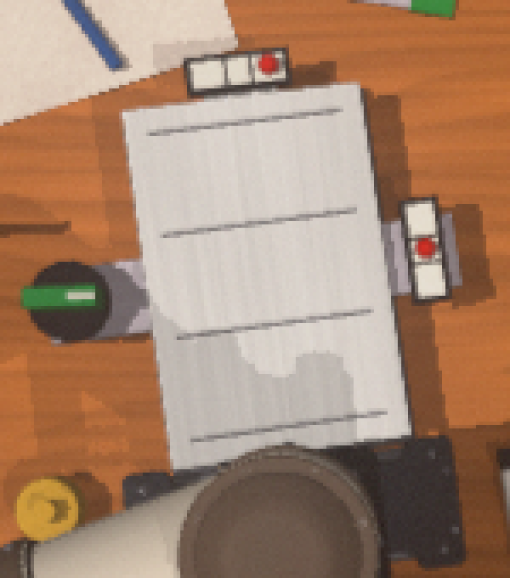

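The pitch ball is at (426,247), nearly midway in its window. I'll release, rise and locate the green knob.

```bash
python3 -m jog '0.5 0 0 0 0;0.5 0 0 0 0;0.5 0 0 0 0;0.5 0 0 0 0;0.5 0 0 30 0' && python3 -m jog '0.5 0 0 60 10;0.5 0 0 60 10;0.5 20 10 60 10;0.5 40 30 30 10;0.5 40 40 0 10' && python3 -m jog '0.5 30 40 0 10;0.5 0 0 0 10;0.5 0 0 0 10;0.5 0 0 0 6;0.5 0 0 0 0'
python3 - <<'E'
from h import *
w=cap('wrist');t=cap('top');print(w['s']['tcp_pos'],w['s']['ee_rot'][:,0])
g=blobs(w,'green',(180,150,500,275),100)
for b in g: print('g',b[0],b[3],rect(w,b[3],.104))
for b in blobs(t,'green',(235,225,268,255)): print('t',b[0],b[3],rect(t,b[3],.104),tri(w,g[0][3][0],t,b[3][0]))
for b in levels(w): print('ball',b)
cv2.imwrite('pics/w4.png',w['pixels'][:300,:,::-1])
E
```

```text
time_s: 14.25
tcp_pos: [0.4383, -0.0121, 0.1215]
ee_rot: [[-0.994, -0.109, -0.005], [-0.109, 0.994, -0.002], [0.005, -0.001, -1.0]]
wrist_force: [-0.1, 0.5, -0.2]
gripper_width: 0.493
gripper_force: 0.0
time_s: 14.88
tcp_pos: [0.5414, 0.0687, 0.3354]
ee_rot: [[-0.552, -0.834, 0.008], [-0.834, 0.552, 0.002], [-0.006, -0.005, -1.0]]
wrist_force: [1.1, -0.1, -0.9]
gripper_width: 0.504
gripper_force: 0.0
time_s: 15.5
tcp_pos: [0.5693, 0.1081, 0.3311]
ee_rot: [[0.038, -0.999, -0.0], [-0.999, -0.038, -0.0], [0.0, 0.0, -1.0]]
wrist_force: [0.5, -0.2, 0.4]
gripper_width: 0.498
gripper_force: 0.0
[0.56928693 0.10809598 0.33107811] [ 3.81758210e-02 -9.99271020e-01  1.88103147e-04]
g 507.0 ((300.9999694824219, 228.5), (11.999998092651367, 42.99999237060547), 0.0) (array([0.5762, 0.1387]), np.float64(91.6), array([0.0464, 0.0123]))
ball ((157.25001525878906, 90.25000762939453), array([0.72937712, 0.00559921, 0.07      ]))
```

View pics/w4.png

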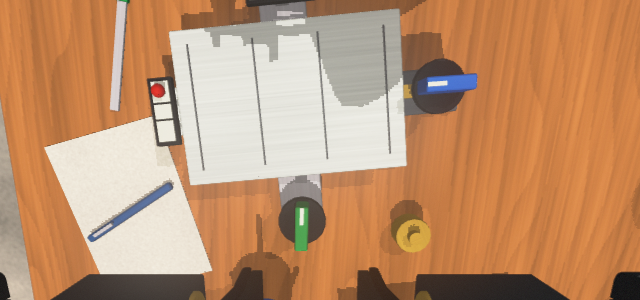

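The wrist view shows the green bar at (301,228), already lined up with the tool, and the blue bar now across at (450,84). The roll ball at (158,90) is still off centre.

```bash
python3 -m jog '0.5 3 15 -50 0;0.5 3 15 -50 0;0.5 0 0 -50 0;0.5 0 0 -45 0;0.5 0 0 0 0' && python3 -m jog '0.5 0 0 -20 0;0.5 0 0 -20 0;0.5 0 0 -5 0;0.5 0 0 0 0;0.5 0 0 0 0'
```

```text
time_s: 16.23
tcp_pos: [0.573, 0.137, 0.1328]
ee_rot: [[0.038, -0.999, -0.008], [-0.999, -0.038, -0.004], [0.003, 0.008, -1.0]]
wrist_force: [-0.2, -0.2, 0.2]
gripper_width: 0.498
gripper_force: 0.0
time_s: 16.85
tcp_pos: [0.5762, 0.1386, 0.0929]
ee_rot: [[0.04, -0.999, 0.003], [-0.999, -0.04, 0.001], [-0.001, -0.003, -1.0]]
wrist_force: [0.4, 0.6, 0.3]
gripper_width: 0.498
gripper_force: 0.0
```

```bash
python3 -m jog '0.05 0 0 0 0;0.05 0 0 0 0;0.05 0 0 0 0;0.05 0 0 0 0;0.05 0 0 0 0' && python3 -m jog '0.05 0 0 0 8;0.05 0 0 0 8;0.05 0 0 0 8;0.05 0 0 0 8;0.05 0 0 0 8' && python3 -m jog '0.05 0 0 0 8;0.05 0 0 0 8;0.05 0 0 0 8;0.05 0 0 0 8;0.05 0 0 0 8' && python3 -m jog '0.05 0 0 0 8;0.05 0 0 0 7;0.05 0 0 0 0;0.05 0 0 0 0'
python3 - <<'E'
from h import *
t=cap('top')
cv2.imwrite('pics/t3.png',cv2.resize(t['pixels'][150:320,230:380,::-1],None,fx=3.4,fy=3.4,interpolation=3))
for b in blobs(t,'red',(280,155,375,260),5): print(b[:3])
# window borders: bright pixels along level blocks
m=cv2.inRange(t['hsv'],(0,0,150),(180,60,255))
for b in blobs(t,None,(282,160,318,180),8,m)+blobs(t,None,(345,205,365,242),8,m): print('cell',b[0],b[1:3],b[3][1])
E
```

```text
time_s: 17.48
tcp_pos: [0.577, 0.1384, 0.0916]
ee_rot: [[0.04, -0.999, 0.003], [-0.999, -0.04, 0.001], [-0.001, -0.003, -1.0]]
wrist_force: [5.2, -1.3, -3.3]
gripper_width: 0.157
gripper_force: 29.9
time_s: 18.1
tcp_pos: [0.5769, 0.1383, 0.0916]
ee_rot: [[0.676, -0.737, 0.003], [-0.737, -0.676, 0.001], [0.002, -0.003, -1.0]]
wrist_force: [4.9, -1.0, -2.2]
gripper_width: 0.161
gripper_force: 29.9
time_s: 18.73
tcp_pos: [0.5769, 0.1383, 0.0915]
ee_rot: [[0.991, -0.13, 0.003], [-0.13, -0.991, 0.001], [0.003, -0.001, -1.0]]
wrist_force: [4.7, -0.8, -2.6]
gripper_width: 0.159
gripper_force: 29.9
time_s: 19.23
tcp_pos: [0.5769, 0.1383, 0.0916]
ee_rot: [[0.992, 0.127, 0.003], [0.127, -0.992, 0.0], [0.003, 0.0, -1.0]]
wrist_force: [4.9, -1.1, -2.5]
gripper_width: 0.16
gripper_force: 29.9
(17.5, 298.5333333333333, 169.56190476190474)
(15.5, 354.9462365591397, 222.2043010752688)
cell 89.0 (289.42134831460675, 162.79962546816478) (9.0, 17.0)
cell 70.0 (291.09285714285716, 171.99523809523808) (7.9195966720581055, 16.54629898071289)
cell 57.0 (307.85087719298247, 169.03508771929825) (7.726752281188965, 9.04194450378418)
cell 47.5 (308.06315789473683, 177.7859649122807) (3.0, 27.0)
cell 44.0 (353.45075757575756, 213.47727272727272) (8.04076099395752, 7.452413558959961)
cell 41.0 (355.890243902439, 231.73170731707316) (8.0, 6.0)
```

View pics/t3.png

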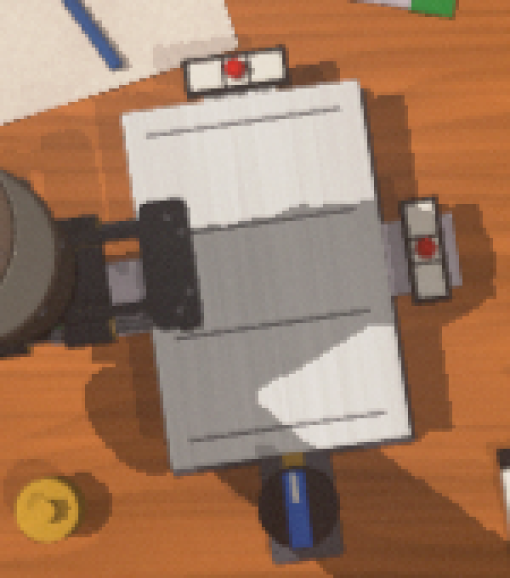

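Both balls now look near the middle: roll (235,68) in block centre (236,70), pitch (426,247) in block centre about (427,250). I'll release and check closely from above.

```bash
python3 -m jog '0.5 0 0 0 0;0.5 0 0 0 0;0.5 0 0 0 0;0.5 0 0 0 0;0.5 0 0 30 0' && python3 -m jog '0.5 0 0 60 0;0.5 0 0 60 0;0.5 -20 -30 60 0;0.5 -30 -50 10 0;0.5 -27 -50 0 0' && python3 -m jog '0.5 0 -8 0 0;0.5 0 0 0 0;0.5 0 0 0 0'
python3 - <<'E'
from h import *
w=cap('wrist');print(w['s']['tcp_pos'],w['s']['ee_rot'][:,0])
for b in blobs(w,'red',None,30): print('ball',b[:3])
cv2.imwrite('pics/w5f.png',w['pixels'][...,::-1])
B=[b for b in blobs(w,'red',None,30)][:2];o=np.zeros((400,800,3),np.uint8)
for i,b in enumerate(B):
    x,y=int(b[1]),int(b[2]);q=w['pixels'][max(0,y-50):y+50,max(0,x-50):x+50,::-1];q=cv2.resize(q,None,fx=4,fy=4,interpolation=3);o[:q.shape[0],i*400:i*400+q.shape[1]]=q
cv2.imwrite('pics/w5.png',o)
E
```

```text
time_s: 19.9
tcp_pos: [0.5735, 0.1374, 0.1192]
ee_rot: [[0.992, 0.126, -0.006], [0.126, -0.992, -0.003], [-0.006, 0.002, -1.0]]
wrist_force: [0.3, -0.2, -0.7]
gripper_width: 0.492
gripper_force: 0.0
time_s: 20.52
tcp_pos: [0.4998, 0.0105, 0.3065]
ee_rot: [[0.992, 0.128, 0.003], [0.128, -0.992, 0.001], [0.003, -0.001, -1.0]]
wrist_force: [1.1, -1.3, -0.6]
gripper_width: 0.501
gripper_force: 0.0
time_s: 20.9
tcp_pos: [0.501, 0.0041, 0.3045]
ee_rot: [[0.992, 0.127, -0.001], [0.127, -0.992, -0.0], [-0.001, -0.0, -1.0]]
wrist_force: [-0.2, 0.4, -0.8]
gripper_width: 0.501
gripper_force: 0.0
[0.5009782  0.00412564 0.30450646] [ 9.91882756e-01  1.27154722e-01 -5.24142805e-04]
ball (1392.5, 605.6979054458408, 106.54398563734291)
ball (136.5, 426.3162393162393, 105.5958485958486)
```

View pics/w5.png

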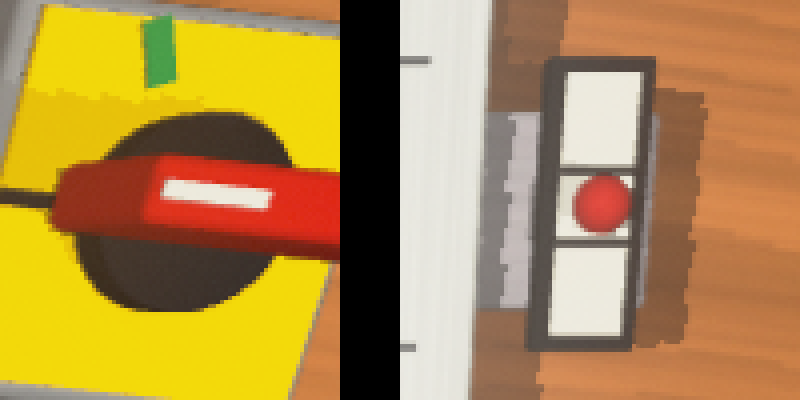

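Pitch ball (602,203) sits midway between its lines (172 and 242), and the handle's pointer lies on the black mark. Next I'll measure the mat and the cover.

```bash
python3 -m jog '0.8 -40 -50 20 0;0.8 -40 -60 20 0;0.8 -40 -60 20 0;0.8 -30 -60 0 0;0.8 -20 -60 0 0' && python3 -m jog '0.8 0 0 0 0;0.8 0 0 0 0;0.8 0 0 0 0'
python3 - <<'E'
from h import *
w=cap('wrist');t=cap('top');print(w['s']['tcp_pos'],w['s']['ee_rot'][:,0])
cv2.imwrite('pics/w6.png',w['pixels'][...,::-1]);cv2.imwrite('pics/t6.png',t['pixels'][...,::-1])
for c,ps in((w,[]),(t,[(450,300),(430,350),(300,390),(100,250)])):
    for p in ps: print(p,c['hsv'][p[1]-3:p[1]+4,p[0]-3:p[0]+4].mean((0,1)))
o=blobs(t,'orange',(130,290,195,350));print([(b[0],b[3],pt(t,*b[3][0],.102).round(4)) for b in o[:2]])
E
```

```text
time_s: 21.58
tcp_pos: [0.3484, -0.2595, 0.3575]
ee_rot: [[0.992, 0.129, 0.002], [0.129, -0.992, -0.0], [0.002, 0.001, -1.0]]
wrist_force: [1.6, -0.7, 0.3]
gripper_width: 0.788
gripper_force: 0.0
time_s: 21.95
tcp_pos: [0.3496, -0.2575, 0.3568]
ee_rot: [[0.992, 0.129, -0.0], [0.129, -0.992, 0.0], [-0.0, -0.0, -1.0]]
wrist_force: [-0.2, 1.1, 0.5]
gripper_width: 0.801
gripper_force: 0.0
[ 0.34958925 -0.25747585  0.35677661] [ 9.91608256e-01  1.29278801e-01 -2.42056255e-04]
(450, 300) [ 13.91836735 146.42857143 173.75510204]
(430, 350) [ 15.79591837  48.08163265 135.40816327]
(300, 390) [ 12.26530612 181.         188.69387755]
(100, 250) [ 11.53061224 165.65306122 124.91836735]
[(117.5, ((155.75, 322.7500305175781), (12.020814895629883, 12.727920532226562), 45.0), array([0.3962, 0.3326, 0.102 ]))]
```

View pics/w6.png

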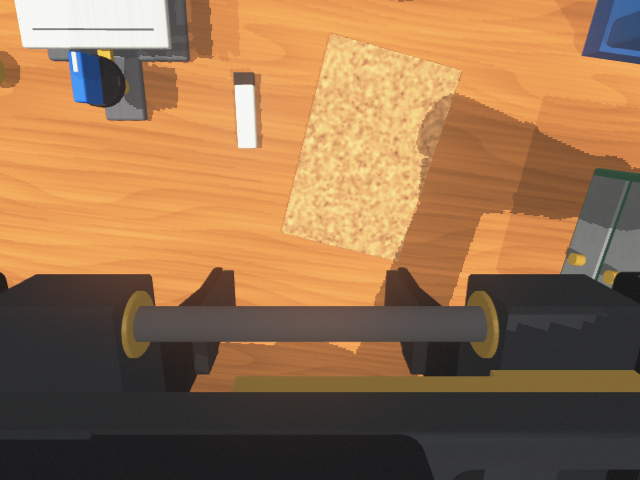

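The mat corners show at about (330,33), (461,71), (393,260) and (282,233). I'll compute the mat and cover poses from these and the earlier cover corners.

Run:
```python
from h import *
w=cap('wrist');t=cap('top')
P=np.array([pt(w,*p,.004)[:2] for p in((330,33),(461,71),(393,260),(282,233))]);print('mat',P.round(4),P.mean(0),np.linalg.norm(np.diff(np.vstack([P,P[:1]]),axis=0),axis=1))
print('yaw',[np.degrees(np.arctan2(*(a-b)[::-1])) for a,b in((P[0],P[3]),(P[1],P[2]))])
T=np.array([pt(t,*p,.004)[:2] for p in((421,258),(494,262),(486,371),(414,366))]);print('mat top',T.mean(0),np.degrees(np.arctan2(*(T[0]-T[3])[::-1])),np.linalg.norm(T[0]-T[3]))
C=np.array([pt(t,*p,.066)[:2] for p in((126,273.5),(187.5,262.5),(201,366),(141.5,376.5))]);print('cover',C.round(4),C.mean(0),np.linalg.norm(np.diff(np.vstack([C,C[:1]]),axis=0),axis=1))
print('yaw',[np.degrees(np.arctan2(*(a-b)[::-1])) for a,b in((C[0],C[3]),(C[1],C[2]))])
w=dict(w);x=np.array([.099,-.995,0]);x/=np.linalg.norm(x);y=np.array([x[1],-x[0],0]);w['s']={'tcp_pos':np.array([.52286,.20093,.3281]),'ee_rot':np.stack([x,y,[0,0,-1]],1)}
a,b=pt(w,302,264,.066),pt(w,500,257,.066);print('w3 edge',a,b,np.linalg.norm(a-b),np.degrees(np.arctan2(*(a-b)[:2][::-1])))
a,b=pt(w,307,365,.066),pt(w,302,264,.066);print('w3 edge2',a,np.linalg.norm(a-b))
```

```text
mat [[ 0.533  -0.2573]
 [ 0.5116 -0.4248]
 [ 0.2558 -0.3876]
 [ 0.2749 -0.2272]] [ 0.39382185 -0.3242123 ] [0.16890457 0.25841594 0.16149    0.25975442]
yaw [np.float64(-6.644929685593769), np.float64(-8.286937725867157)]
mat top [ 0.3948573  -0.32965122] -5.288870067939735 0.25266928204784045
cover [[0.5028 0.4122]
 [0.5248 0.2753]
 [0.2964 0.2464]
 [0.2758 0.3775]] [0.39993812 0.32785412] [0.13866132 0.23025201 0.13268276 0.22965778]
yaw [np.float64(8.692138544047705), np.float64(7.204974371947877)]
w3 edge [0.52464246 0.28375557 0.066     ] [0.29681894 0.25237841 0.066     ] 0.22997408837161298 7.84176748988153
w3 edge2 [0.50573238 0.41796396 0.066     ] 0.13553407504261747
```

```bash
python3 -m jog '1 10 60 0 0;1 10 60 0 0;1 10 60 0 0;1 5 60 0 0;1 5 60 0 0' && python3 -m jog '1 0 60 0 0;1 0 60 0 0;1 5 60 0 0;1 3 60 0 0;1 0 50 0 0' && python3 -m jog '1 0 0 -50 0;1 0 0 -50 0;1 0 0 -50 0;1 0 0 -50 0;1 0 0 0 0'
python3 - <<'E'
from h import *
w=cap('wrist');t=cap('top');print(w['s']['tcp_pos'])
for c,n in((w,'w'),(t,'t')):
  for b in blobs(c,'orange',None if n=='w' else (130,290,195,350),60)[:3]: print(n,b[0],b[3],pt(c,*b[3][0],.102).round(4))
E
```

```text
time_s: 22.78
tcp_pos: [0.3883, 0.0438, 0.3574]
ee_rot: [[0.992, 0.128, 0.001], [0.128, -0.992, 0.001], [0.001, -0.0, -1.0]]
wrist_force: [0.3, -0.9, -0.8]
gripper_width: 1.001
gripper_force: 0.0
time_s: 23.4
tcp_pos: [0.3959, 0.3342, 0.3568]
ee_rot: [[0.992, 0.129, 0.0], [0.129, -0.992, -0.0], [0.0, 0.0, -1.0]]
wrist_force: [0.1, -1.0, 0.8]
gripper_width: 1.003
gripper_force: 0.0
time_s: 24.02
tcp_pos: [0.3947, 0.3297, 0.1537]
ee_rot: [[0.992, 0.127, -0.005], [0.127, -0.992, -0.007], [-0.006, 0.007, -1.0]]
wrist_force: [-0.1, 1.1, 0.3]
gripper_width: 1.001
gripper_force: 0.0
[0.39467897 0.32965916 0.15371693]
w 56348.0 ((319.49993896484375, 88.99998474121094), (638.9998779296875, 177.99996948242188), 0.0) [0.4848 0.3364 0.102 ]
w 6894.0 ((85.11228942871094, 170.63552856445312), (175.5738525390625, 49.719482421875), 5.355824947357178) [0.4278 0.456  0.102 ]
w 6594.0 ((99.0, 242.5), (61.0, 162.0), 90.0) [0.3878 0.4495 0.102 ]
```

```bash
python3 -m jog '1 3 2 -30 0;1 0 0 -25 0;1 0 0 -10 0;1 0 0 -6 0;1 0 0 0 0' && python3 -m jog '0.2 0 0 0 0;0.2 0 0 0 0;0.2 0 0 0 0;0.2 0 0 0 0;0.2 0 0 0 0'&& python3 -m jog '0.2 0 0 0 0;0.2 0 0 0 0;0.2 0 0 0 0;0.2 0 0 0 0;0.2 0 0 0 0'
```

```text
time_s: 24.75
tcp_pos: [0.4001, 0.334, 0.0869]
ee_rot: [[0.992, 0.127, 0.001], [0.127, -0.992, 0.001], [0.001, -0.001, -1.0]]
wrist_force: [0.1, 1.1, 0.0]
gripper_width: 0.999
gripper_force: 0.0
time_s: 25.38
tcp_pos: [0.3997, 0.3334, 0.0859]
ee_rot: [[0.992, 0.127, -0.0], [0.127, -0.992, -0.0], [-0.0, 0.0, -1.0]]
wrist_force: [0.9, -0.7, 0.0]
gripper_width: 0.522
gripper_force: 0.0
time_s: 26.0
tcp_pos: [0.3998, 0.3336, 0.086]
ee_rot: [[0.992, 0.127, 0.0], [0.127, -0.992, 0.0], [0.0, -0.0, -1.0]]
wrist_force: [1.0, 1.7, -1.1]
gripper_width: 0.336
gripper_force: 30.0
```

```bash
python3 -m jog '0.2 0 0 10 0;0.2 0 0 20 0;0.2 0 0 40 0;0.2 0 0 50 0;0.2 0 0 45 0' && python3 -m jog '0.2 0 -30 0 -3;0.2 0 -40 0 -4;0.2 0 -40 0 -4;0.2 0 -40 0 -4;0.2 0 -40 0 0' && python3 -m jog '0.2 0 -40 0 0;0.2 0 -40 0 0;0.2 0 -40 0 0;0.2 0 -40 0 0;0.2 0 -40 0 0' && python3 -m jog '0.2 0 -40 0 0;0.2 0 -40 0 0;0.2 0 -40 0 0;0.2 0 -40 0 0;0.2 0 -40 0 0' && python3 -m jog '0.2 -5 -40 0 0;0.2 0 -30 0 0;0.2 0 0 0 0;0.2 0 0 0 0'
```

```text
time_s: 26.62
tcp_pos: [0.3988, 0.3323, 0.2525]
ee_rot: [[0.992, 0.126, -0.002], [0.126, -0.992, -0.001], [-0.002, 0.001, -1.0]]
wrist_force: [0.8, 0.8, -3.2]
gripper_width: 0.335
gripper_force: 30.0
time_s: 27.25
tcp_pos: [0.3982, 0.1412, 0.2507]
ee_rot: [[0.991, -0.135, -0.003], [-0.135, -0.991, -0.001], [-0.002, 0.002, -1.0]]
wrist_force: [0.1, 0.1, -2.6]
gripper_width: 0.338
gripper_force: 30.0
time_s: 27.88
tcp_pos: [0.3979, -0.0581, 0.2508]
ee_rot: [[0.991, -0.135, -0.002], [-0.135, -0.991, 0.0], [-0.002, 0.0, -1.0]]
wrist_force: [0.4, 0.8, -2.8]
gripper_width: 0.339
gripper_force: 30.0
time_s: 28.5
tcp_pos: [0.3981, -0.2574, 0.2507]
ee_rot: [[0.991, -0.135, -0.002], [-0.135, -0.991, 0.001], [-0.002, -0.001, -1.0]]
wrist_force: [-0.1, -0.0, -3.2]
gripper_width: 0.337
gripper_force: 30.0
time_s: 29.0
tcp_pos: [0.3937, -0.3259, 0.2505]
ee_rot: [[0.991, -0.135, -0.002], [-0.135, -0.991, 0.002], [-0.002, -0.001, -1.0]]
wrist_force: [0.3, -0.5, -3.1]
gripper_width: 0.337
gripper_force: 30.0
```

```bash
python3 -m jog '0.2 0 0 -50 0;0.2 0 0 -50 0;0.2 0 0 -40 0;0.2 0 0 -15 0;0.2 0 0 0 0' && python3 -m jog '0.2 0 0 -5 0;0.2 0 0 -3 0;0.2 0 0 0 0'
```

```text
time_s: 29.62
tcp_pos: [0.3948, -0.3261, 0.096]
ee_rot: [[0.991, -0.133, -0.001], [-0.133, -0.991, 0.0], [-0.001, -0.0, -1.0]]
wrist_force: [-0.2, 0.6, -2.3]
gripper_width: 0.337
gripper_force: 30.0
time_s: 30.0
tcp_pos: [0.3948, -0.3267, 0.0884]
ee_rot: [[0.991, -0.135, 0.001], [-0.135, -0.991, -0.0], [0.001, 0.0, -1.0]]
wrist_force: [-0.0, -1.1, -3.5]
gripper_width: 0.335
gripper_force: 30.0
```

```bash
python3 -m jog '0.2 0 0 -3 0;0.2 0 0 -2 0;0.2 0 0 0 0'&& python3 -m jog '0.8 0 0 0 0;0.8 0 0 0 0;0.8 0 0 0 0;0.8 0 0 0 0;0.8 0 0 0 0' && python3 -m jog '1 0 0 20 0;1 0 0 60 0;1 0 0 60 0;1 0 0 60 0;1 -30 20 60 0'&& python3 -m jog '1 -10 20 30 0;1 0 0 0 0;1 0 0 0 0'
python3 - <<'E'
from h import *
w=cap('wrist');t=cap('top');print(w['s']['tcp_pos'])
cv2.imwrite('pics/w7.png',w['pixels'][...,::-1]);cv2.imwrite('pics/t7.png',t['pixels'][...,::-1])
for b in blobs(w,'orange',(200,50,500,270),100)[:3]: print(b[0],b[3],pt(w,*b[3][0],.1).round(4))
# carriers: blue tabs & brass in the open tray
for b in blobs(t,'blue',(110,250,225,390),10): print('tab',b[0],b[3],rect(t,b[3],.054))
E
```

```text
time_s: 30.38
tcp_pos: [0.3947, -0.3267, 0.0839]
ee_rot: [[0.991, -0.134, 0.0], [-0.134, -0.991, -0.0], [0.0, 0.0, -1.0]]
wrist_force: [-1.7, 2.0, 5.2]
gripper_width: 0.332
gripper_force: 30.0
time_s: 31.0
tcp_pos: [0.3947, -0.3266, 0.0829]
ee_rot: [[0.991, -0.135, -0.0], [-0.135, -0.991, 0.0], [-0.0, -0.0, -1.0]]
wrist_force: [-0.7, -0.4, 0.2]
gripper_width: 0.775
gripper_force: 0.0
time_s: 31.62
tcp_pos: [0.3685, -0.3091, 0.3384]
ee_rot: [[0.991, -0.135, 0.001], [-0.135, -0.991, -0.001], [0.001, 0.001, -1.0]]
wrist_force: [1.0, 0.2, -0.4]
gripper_width: 0.999
gripper_force: 0.0
time_s: 32.0
tcp_pos: [0.3576, -0.2885, 0.3655]
ee_rot: [[0.991, -0.135, -0.001], [-0.134, -0.991, 0.001], [-0.001, -0.001, -1.0]]
wrist_force: [0.5, -0.8, -0.6]
gripper_width: 1.003
gripper_force: 0.0
[ 0.35764602 -0.28850657  0.36552431]
4475.0 ((240.5, 215.0), (81.0, 108.0), 0.0) [ 0.3436 -0.2063  0.1   ]
2416.0 ((232.5, 82.5), (65.0, 65.0), 90.0) [ 0.4834 -0.2239  0.1   ]
2282.5 ((484.0, 214.49996948242188), (108.99998474121094, 29.999996185302734), 90.0) [ 0.307  -0.4802  0.1   ]
tab 32.5 ((166.0, 318.0), (4.0, 10.0), 90.0) (array([0.4018, 0.3276]), np.float64(89.0), array([0.0224, 0.0089]))
tab 28.5 ((168.16152954101562, 350.29229736328125), (3.8450767993927, 10.170848846435547), 82.87498474121094) (array([0.33  , 0.3229]), np.float64(96.1), array([0.0227, 0.0085]))
tab 28.5 ((161.57693481445312, 290.61541748046875), (4.341216087341309, 9.426639556884766), 82.87498474121094) (array([0.4631, 0.3374]), np.float64(96.1), array([0.0211, 0.0097]))
```

```bash
python3 -m jog '0.45 10 57 0 -9;0.45 10 57 0 -9;0.45 10 57 0 -9;0.45 10 57 0 -9;0.45 0 57 0 -9' && python3 -m jog '0.45 0 57 0 -9;0.45 0 57 0 -9;0.45 0 57 0 -9;0.45 0 57 0 -2;0.45 0 57 0 0' && python3 -m jog '0.45 0 57 0 0;0.45 0 50 -30 0;0.45 0 0 -30 0;0.45 0 0 0 0;0.45 0 0 0 0'
python3 - <<'E'
from h import *
w=cap('wrist');t=cap('top');print(w['s']['tcp_pos'],w['s']['ee_rot'][:,0])
cv2.imwrite('pics/w8.png',w['pixels'][...,::-1]);cv2.imwrite('pics/t8.png',t['pixels'][...,::-1])
for b in blobs(w,'blue',(100,0,560,285),60): print('tab',b[0],b[3],rect(w,b[3],.054))
for b in blobs(t,'orange',(420,270,490,350),40): print('cover',b[0],b[3],pt(t,*b[3][0],.1).round(4))
for b in blobs(t,'red',(280,155,375,260),5): print('ball',b[:3])
E
```

```text
time_s: 32.72
tcp_pos: [0.3963, -0.0285, 0.3651]
ee_rot: [[0.658, -0.753, -0.003], [-0.753, -0.658, -0.001], [-0.001, 0.003, -1.0]]
wrist_force: [1.4, -0.8, 0.4]
gripper_width: 0.516
gripper_force: 0.0
time_s: 33.35
tcp_pos: [0.3964, 0.2484, 0.3652]
ee_rot: [[0.238, -0.971, -0.002], [-0.971, -0.238, -0.002], [0.002, 0.002, -1.0]]
wrist_force: [1.0, 0.7, -0.1]
gripper_width: 0.448
gripper_force: 0.0
time_s: 33.98
tcp_pos: [0.3973, 0.3535, 0.3073]
ee_rot: [[0.238, -0.971, 0.001], [-0.971, -0.238, -0.0], [0.0, -0.001, -1.0]]
wrist_force: [0.9, 0.4, 0.8]
gripper_width: 0.451
gripper_force: 0.0
[0.39733572 0.35348812 0.30726889] [ 2.37710104e-01 -9.71336098e-01  3.00749751e-04]
tab 2754.5 ((128.5, 90.0), (57.0, 86.0), 0.0) (array([0.6005, 0.2932]), np.float64(95.3), array([0.0828, 0.0561]))
cover 122.0 ((464.5, 319.0), (12.0, 13.0), 90.0) [ 0.3923 -0.3265  0.1   ]
ball (16.5, 298.50505050505046, 169.68686868686868)
ball (14.5, 354.94252873563215, 222.0574712643678)
```

Run:
```python
from h import *
w=cap('wrist');t=cap('top')
for q in((.402,.3276,.054),(.33,.323,.054),(.463,.337,.054)):
    u,v=uv(w,q);print(q,round(u),round(v),w['hsv'][int(v)-2:int(v)+3,int(u)-2:int(u)+3].mean((0,1)).round() if 0<v<478 else '')
m=cv2.inRange(w['hsv'],(95,70,40),(135,255,255))
for b in blobs(w,None,(200,60,640,300),80,m): print('tab',b[0],b[3],rect(w,b[3],.054))
for b in blobs(t,'blue',(110,250,225,390),10): print('top tab',b[0],b[3],rect(t,b[3],.054))
cv2.imwrite('pics/w9.png',w['pixels'][:,:,::-1])
```

```text
(0.402, 0.3276, 0.054) 311 171 [111. 113. 190.]
(0.33, 0.323, 0.054) 377 182 [112. 105. 185.]
(0.463, 0.337, 0.054) 253 166 [111. 107. 189.]
tab 218.0 ((253.04266357421875, 169.61587524414062), (10.601428031921387, 23.301055908203125), 6.34019136428833) (array([0.4626, 0.3414]), np.float64(94.9), array([0.0249, 0.0112]))
tab 216.5 ((311.30487060546875, 174.25608825683594), (10.601428031921387, 23.41148567199707), 6.34019136428833) (array([0.4008, 0.3314]), np.float64(97.2), array([0.025 , 0.0113]))
tab 206.5 ((377.20269775390625, 186.28378295898438), (10.357135772705078, 23.18025779724121), 9.462322235107422) (array([0.3285, 0.3271]), np.float64(96.8), array([0.025 , 0.0112]))
top tab 31.0 ((168.0, 350.0), (4.0, 10.0), 90.0) (array([0.3307, 0.3232]), np.float64(89.0), array([0.0223, 0.0088]))
top tab 31.0 ((166.0, 318.0), (4.0, 10.0), 90.0) (array([0.4018, 0.3276]), np.float64(89.0), array([0.0224, 0.0089]))
top tab 29.5 ((161.8846435546875, 290.5769348144531), (4.341216087341309, 10.046813011169434), 82.87498474121094) (array([0.4632, 0.3367]), np.float64(96.1), array([0.0225, 0.0097]))
```

Run:
```python
from h import *
w=dict(cap('wrist'));t=cap('top')
def an(c,L,z,n):
    L=[[pt(c,*p,z)[:2] for p in l] for l in L];P=np.array(L)
    m=P.mean(1);print(n,'mids',m.round(4).tolist(),'centre',m.mean(0).round(4),'axis yaw',np.degrees(np.arctan2(*(m[0]-m[-1])[::-1])).round(2),'line yaw',[np.degrees(np.arctan2(*(l[0]-l[1])[::-1])).round(1) for l in P],'len',np.linalg.norm(P[:,0]-P[:,1],axis=1).round(3))
k=lambda L:[[(x/3.4+230,y/3.4+150) for x,y in l] for l in L]
an(t,k([[(148,135),(340,107)],[(162,236),(356,209)],[(178,338),(370,311)],[(190,440),(385,412)]]),.06,'top lines')
an(t,k([[(123,115),(360,83)],[(173,472),(411,437)]]),.06,'top plate')
x=np.array([.0382,-.9993,0]);y=np.array([x[1],-x[0],0]);w['s']={'tcp_pos':np.array([.56929,.1081,.33108]),'ee_rot':np.stack([x,y,[0,0,-1]],1)}
an(w,[[(203,170),(187,44)],[(265,165),(252,38)],[(327,158),(318,30)],[(390,153),(383,25)]],.058,'w4 lines')
an(w,[[(191,185),(170,32)],[(406,165),(400,10)]],.058,'w4 plate')
```

```text
top lines mids [[0.6937, 0.0187], [0.6259, 0.0099], [0.5582, 0.0011], [0.4912, -0.0067]] centre [0.5923 0.0057] axis yaw 7.16 line yaw [np.float64(97.3), np.float64(96.9), np.float64(97.0), np.float64(97.1)] len [0.129 0.129 0.128 0.129]
top plate mids [[0.7085, 0.0201], [0.4725, -0.0094]] centre [0.5905 0.0054] axis yaw 7.13 line yaw [np.float64(96.7), np.float64(97.3)] len [0.159 0.158]
w4 lines mids [[0.6948, 0.0231], [0.6266, 0.0149], [0.5586, 0.0048], [0.491, -0.0028]] centre [0.5928 0.01  ] axis yaw 7.24 line yaw [np.float64(95.2), np.float64(96.3), np.float64(96.9), np.float64(98.6)] len [0.129 0.129 0.129 0.129]
w4 plate mids [[0.7103, 0.0265], [0.4735, -0.0037]] centre [0.5919 0.0114] axis yaw 7.27 line yaw [np.float64(95.2), np.float64(98.3)] len [0.157 0.155]
```

```bash
python3 -m jog '0.45 35 -7 -30 -3.4;0.45 30 -7 -50 -3.4;0.45 0 0 -50 0;0.45 0 0 -50 0;0.45 0 0 0 0' && python3 -m jog '0.45 0 0 -40 0;0.45 0 0 -25 0;0.45 0 0 -10 0;0.45 0 0 0 0;0.45 0 0 0 0'
```

```text
time_s: 34.9
tcp_pos: [0.46, 0.3373, 0.1233]
ee_rot: [[0.121, -0.993, -0.006], [-0.993, -0.121, -0.007], [0.006, 0.007, -1.0]]
wrist_force: [-0.3, -1.0, 0.4]
gripper_width: 0.447
gripper_force: 0.0
time_s: 35.52
tcp_pos: [0.4625, 0.3406, 0.0535]
ee_rot: [[0.122, -0.993, 0.002], [-0.993, -0.122, 0.003], [-0.002, -0.003, -1.0]]
wrist_force: [-0.1, 0.8, -0.8]
gripper_width: 0.447
gripper_force: 0.0
```

```bash
python3 -m jog '0.45 0 -1 -10 0;0.45 0 0 -7 0;0.45 0 0 0 0' && python3 -m jog '0.03 0 0 0 0;0.03 0 0 0 0;0.03 0 0 0 0;0.03 0 0 0 0;0.03 0 0 0 0' && python3 -m jog '0.03 0 0 10 0;0.03 0 0 20 0;0.03 0 0 50 0;0.03 0 0 50 0;0.03 0 0 0 0'
```

```text
time_s: 35.9
tcp_pos: [0.4612, 0.338, 0.0337]
ee_rot: [[0.121, -0.993, -0.001], [-0.993, -0.121, -0.002], [0.001, 0.001, -1.0]]
wrist_force: [0.3, 0.3, 0.1]
gripper_width: 0.45
gripper_force: 0.0
time_s: 36.52
tcp_pos: [0.4619, 0.3388, 0.0349]
ee_rot: [[0.122, -0.993, 0.001], [-0.993, -0.122, 0.001], [-0.001, -0.001, -1.0]]
wrist_force: [0.9, -0.5, 0.6]
gripper_width: 0.137
gripper_force: 30.0
time_s: 37.15
tcp_pos: [0.4633, 0.3404, 0.1698]
ee_rot: [[0.122, -0.992, 0.007], [-0.992, -0.122, 0.008], [-0.007, -0.008, -1.0]]
wrist_force: [-0.0, 0.1, -2.6]
gripper_width: 0.133
gripper_force: 30.0
```

```bash
python3 -m jog '0.03 2 -50 10 0;0.03 5 -50 0 0;0.03 5 -50 0 0;0.03 5 -50 0 0;0.03 5 -50 0 0' && python3 -m jog '0.03 35 -25 0 0;0.03 45 -20 0 0;0.03 45 -20 0 0;0.03 45 -9 0 0;0.03 5 0 0 0' && python3 -m jog '0.03 0 0 -40 0;0.03 0 0 0 0;0.03 0 0 0 0'
```

```text
time_s: 37.78
tcp_pos: [0.4825, 0.0866, 0.1738]
ee_rot: [[0.121, -0.993, -0.002], [-0.993, -0.121, -0.001], [0.0, 0.002, -1.0]]
wrist_force: [-0.7, 1.0, -1.1]
gripper_width: 0.134
gripper_force: 30.0
time_s: 38.4
tcp_pos: [0.6597, 0.0135, 0.172]
ee_rot: [[0.119, -0.993, -0.003], [-0.993, -0.119, -0.0], [0.0, 0.003, -1.0]]
wrist_force: [-1.1, -0.1, -2.0]
gripper_width: 0.136
gripper_force: 30.0
time_s: 38.78
tcp_pos: [0.6585, 0.0147, 0.1355]
ee_rot: [[0.122, -0.992, 0.0], [-0.992, -0.122, -0.001], [0.001, -0.0, -1.0]]
wrist_force: [0.2, 0.5, -1.6]
gripper_width: 0.135
gripper_force: 30.0
```

```bash
python3 -m jog '0.03 1 1 -25 0;0.03 0 0 -12 0;0.03 0 0 -5 0;0.03 0 0 -2 0;0.03 0 0 0 0' && python3 -m jog '0.03 0 0 -1 0;0.03 0 0 -1 0;0.03 0 0 0 0'
```

```text
time_s: 39.4
tcp_pos: [0.66, 0.0156, 0.0913]
ee_rot: [[0.122, -0.993, 0.001], [-0.993, -0.122, 0.0], [0.0, -0.001, -1.0]]
wrist_force: [0.0, -0.2, -1.9]
gripper_width: 0.132
gripper_force: 30.0
time_s: 39.78
tcp_pos: [0.6597, 0.0155, 0.0888]
ee_rot: [[0.122, -0.993, 0.0], [-0.993, -0.122, 0.0], [0.0, -0.0, -1.0]]
wrist_force: [0.1, -0.7, -0.6]
gripper_width: 0.132
gripper_force: 30.0
```

```bash
python3 -m jog '0.03 0 0 -1 0;0.03 0 0 0 0;0.45 0 0 0 0;0.45 0 0 0 0;0.45 0 0 0 0' && python3 -m jog '0.45 0 0 0 0;0.45 0 0 30 0;0.45 0 0 60 0;0.45 -20 20 60 0;0.45 -50 20 50 0' && python3 -m jog '0.45 -50 50 10 0;0.45 -50 50 0 0;0.45 -40 50 0 0;0.45 -40 55 0 0;0.45 -10 55 0 0' && python3 -m jog '0.45 0 40 0 0;0.45 0 0 0 0;0.45 0 0 0 0'
cat > look.py <<'E'
from h import *
w=cap('wrist');t=cap('top');print(w['s']['tcp_pos'],w['s']['ee_rot'][:,0])
m=cv2.inRange(w['hsv'],(95,70,40),(135,255,255))
for b in blobs(w,None,(200,60,640,300),100,m): print('tab',b[0],b[3],rect(w,b[3],.054))
for b in blobs(t,'blue',(110,250,225,390),10): print('top tab',b[0],rect(t,b[3],.054))
for b in blobs(t,'blue',(255,170,360,285),10): print('plate tab',b[0],rect(t,b[3],.108))
for b in blobs(t,'orange',(400,250,520,380),60): print('cover',b[0],pt(t,*b[3][0],.1).round(4))
for b in blobs(t,'red',(280,155,375,260),5): print('ball',b[:3])
E
python3 look.py
```

```text
time_s: 40.4
tcp_pos: [0.6596, 0.0155, 0.0872]
ee_rot: [[0.121, -0.993, -0.0], [-0.993, -0.121, -0.0], [0.0, 0.0, -1.0]]
wrist_force: [-0.0, 0.9, -0.2]
gripper_width: 0.381
gripper_force: 0.0
time_s: 41.02
tcp_pos: [0.599, 0.0519, 0.2788]
ee_rot: [[0.121, -0.993, 0.003], [-0.993, -0.121, 0.0], [-0.0, -0.003, -1.0]]
wrist_force: [-0.6, 0.7, 0.6]
gripper_width: 0.45
gripper_force: 0.0
time_s: 41.65
tcp_pos: [0.4225, 0.2947, 0.2865]
ee_rot: [[0.123, -0.992, 0.001], [-0.992, -0.123, 0.002], [-0.001, -0.001, -1.0]]
wrist_force: [1.3, 0.3, 0.7]
gripper_width: 0.45
gripper_force: 0.0
time_s: 42.02
tcp_pos: [0.4243, 0.3333, 0.2852]
ee_rot: [[0.122, -0.993, -0.0], [-0.993, -0.122, -0.001], [0.001, 0.001, -1.0]]
wrist_force: [0.1, -0.6, -0.7]
gripper_width: 0.448
gripper_force: 0.0
[0.42430026 0.333301   0.28517798] [ 1.21511113e-01 -9.92589929e-01  5.31232274e-04]
tab 232.0 ((401.5, 204.5), (23.0, 11.0), 90.0) (array([0.3283, 0.3271]), np.float64(100.9), array([0.0113, 0.0243]))
tab 220.0 ((331.5, 200.5), (23.0, 11.0), 90.0) (array([0.4009, 0.3317]), np.float64(98.1), array([0.0113, 0.0241]))
top tab 32.0 (array([0.3298, 0.3228]), np.float64(97.1), array([0.0227, 0.0094]))
top tab 31.0 (array([0.4018, 0.3276]), np.float64(89.0), array([0.0224, 0.0089]))
plate tab 34.5 (array([0.6584, 0.0152]), np.float64(97.1), array([0.0237, 0.0098]))
cover 1577.5 [ 0.3047 -0.313   0.1   ]
cover 1300.0 [ 0.5045 -0.3193  0.1   ]
cover 237.5 [ 0.414  -0.4201  0.1   ]
cover 214.0 [ 0.3564 -0.4147  0.1   ]
cover 159.5 [ 0.4797 -0.2049  0.1   ]
cover 122.0 [ 0.3923 -0.3265  0.1   ]
cover 109.0 [ 0.4243 -0.2013  0.1   ]
cover 89.0 [ 0.3596 -0.1965  0.1   ]
ball (17.5, 298.5333333333333, 169.56190476190474)
ball (15.5, 354.88172043010746, 222.2043010752688)
```

```bash
python3 -m jog '0.45 -12 -2 -50 0;0.45 -11 -2 -50 0;0.45 0 0 -50 0;0.45 0 0 -40 0;0.45 0 0 -20 0' && python3 -m jog '0.45 0 0 -20 0;0.45 0 0 -12 0;0.45 0 0 0 0;0.45 0 0 0 0'
```

```text
time_s: 42.75
tcp_pos: [0.4011, 0.3276, 0.0736]
ee_rot: [[0.12, -0.993, -0.002], [-0.993, -0.12, -0.003], [0.002, 0.002, -1.0]]
wrist_force: [0.2, -0.9, 0.1]
gripper_width: 0.451
gripper_force: 0.0
time_s: 43.25
tcp_pos: [0.402, 0.33, 0.0443]
ee_rot: [[0.121, -0.993, 0.001], [-0.993, -0.121, 0.001], [-0.001, -0.001, -1.0]]
wrist_force: [0.2, 0.4, 0.2]
gripper_width: 0.45
gripper_force: 0.0
```

```bash
python3 -m jog '0.45 0 0 -9 0;0.45 0 0 0 0;0.03 0 0 0 0;0.03 0 0 0 0;0.03 0 0 0 0' && python3 -m jog '0.03 0 0 0 0;0.03 0 0 0 0;0.03 0 0 10 0;0.03 0 0 20 0;0.03 0 0 50 0' && python3 -m jog '0.03 0 0 60 0;0.03 10 -40 0 0;0.03 10 -50 0 0;0.03 10 -50 0 0;0.03 20 -50 0 0' && python3 -m jog '0.03 30 -40 0 0;0.03 35 -40 0 0;0.03 40 -30 0 0;0.03 36 -22 0 0;0.03 0 0 0 0' && python3 -m jog '0.03 0 0 -40 0;0.03 0 0 0 0;0.03 0 0 0 0'
```

```text
time_s: 43.88
tcp_pos: [0.4015, 0.3298, 0.0345]
ee_rot: [[0.122, -0.993, 0.0], [-0.993, -0.122, 0.0], [-0.0, -0.0, -1.0]]
wrist_force: [-1.1, 0.4, 0.3]
gripper_width: 0.191
gripper_force: 0.0
time_s: 44.5
tcp_pos: [0.4002, 0.328, 0.1135]
ee_rot: [[0.121, -0.993, -0.004], [-0.993, -0.121, -0.005], [0.005, 0.005, -1.0]]
wrist_force: [0.2, 1.4, -1.3]
gripper_width: 0.135
gripper_force: 30.0
time_s: 45.12
tcp_pos: [0.4509, 0.1381, 0.175]
ee_rot: [[0.122, -0.992, 0.0], [-0.992, -0.122, 0.001], [-0.0, -0.0, -1.0]]
wrist_force: [1.4, -0.0, -1.7]
gripper_width: 0.136
gripper_force: 30.0
time_s: 45.75
tcp_pos: [0.5939, 0.006, 0.1739]
ee_rot: [[0.118, -0.993, -0.0], [-0.993, -0.118, -0.0], [0.0, 0.0, -1.0]]
wrist_force: [-0.7, -0.1, -1.1]
gripper_width: 0.138
gripper_force: 30.0
time_s: 46.12
tcp_pos: [0.5928, 0.0081, 0.1358]
ee_rot: [[0.123, -0.992, 0.001], [-0.992, -0.123, -0.0], [0.0, -0.001, -1.0]]
wrist_force: [0.2, 0.2, -0.3]
gripper_width: 0.135
gripper_force: 30.0
```

```bash
python3 -m jog '0.03 0 0 -25 0;0.03 0 0 -12 0;0.03 0 0 -5 0;0.03 0 0 -2 0;0.03 0 0 0 0' && python3 -m jog '0.03 0 0 -1 0;0.03 0 0 -2 0;0.03 0 0 0 0'&& python3 -m jog '0.45 0 0 0 0;0.45 0 0 0 0;0.45 0 0 0 0;0.45 0 0 0 0;0.45 0 0 30 0' && python3 -m jog '0.45 0 0 60 0;0.45 -20 20 60 0;0.45 -50 20 50 0;0.45 -40 55 0 0;0.45 -40 55 0 0' && python3 -m jog '0.45 -40 55 0 0;0.45 -20 55 0 0;0.45 0 55 0 0;0.45 0 10 0 0;0.45 0 0 0 0' && python3 look.py
```

```text
time_s: 46.75
tcp_pos: [0.5929, 0.0078, 0.091]
ee_rot: [[0.122, -0.993, 0.001], [-0.993, -0.122, 0.0], [0.0, -0.001, -1.0]]
wrist_force: [-0.2, 0.3, -1.1]
gripper_width: 0.137
gripper_force: 30.0
time_s: 47.12
tcp_pos: [0.5929, 0.0077, 0.0885]
ee_rot: [[0.122, -0.993, 0.001], [-0.993, -0.122, -0.0], [0.0, -0.001, -1.0]]
wrist_force: [-1.7, 1.1, 4.6]
gripper_width: 0.136
gripper_force: 30.0
time_s: 47.75
tcp_pos: [0.5906, 0.0073, 0.1152]
ee_rot: [[0.121, -0.993, -0.006], [-0.993, -0.121, -0.001], [0.0, 0.006, -1.0]]
wrist_force: [0.5, -1.1, 1.1]
gripper_width: 0.444
gripper_force: 0.0
time_s: 48.38
tcp_pos: [0.4565, 0.1456, 0.2773]
ee_rot: [[0.12, -0.993, 0.002], [-0.993, -0.12, 0.002], [-0.001, -0.002, -1.0]]
wrist_force: [1.0, 1.1, -0.4]
gripper_width: 0.448
gripper_force: 0.0
time_s: 49.0
tcp_pos: [0.4006, 0.3152, 0.276]
ee_rot: [[0.122, -0.993, -0.001], [-0.993, -0.122, -0.001], [0.001, 0.001, -1.0]]
wrist_force: [0.3, -0.4, 0.4]
gripper_width: 0.449
gripper_force: 0.0
[0.40056308 0.31521204 0.27596936] [ 0.12221198 -0.99250352  0.00100047]
tab 219.5 ((377.5, 220.5), (23.0, 11.0), 90.0) (array([0.3283, 0.3267]), np.float64(99.9), array([0.0112, 0.0242]))
top tab 27.0 (array([0.3302, 0.323 ]), np.float64(96.1), array([0.0224, 0.0082]))
plate tab 41.0 (array([0.5915, 0.0063]), np.float64(88.9), array([0.0214, 0.0107]))
plate tab 39.0 (array([0.6586, 0.0151]), np.float64(96.1), array([0.024 , 0.0097]))
cover 1901.5 [ 0.3174 -0.3134  0.1   ]
cover 1621.5 [ 0.4991 -0.3192  0.1   ]
cover 257.0 [ 0.4161 -0.4201  0.1   ]
cover 124.0 [ 0.3923 -0.3265  0.1   ]
cover 121.5 [ 0.3853 -0.418   0.1   ]
cover 118.0 [ 0.4243 -0.2013  0.1   ]
cover 96.0 [ 0.3617 -0.1965  0.1   ]
ball (18.5, 298.6396396396396, 169.63963963963963)
ball (15.0, 354.8222222222222, 222.25555555555553)
```

```bash
python3 -m jog '0.45 -40 5 -40 0;0.45 -31 4 -40 0;0.45 0 0 -50 0;0.45 0 0 -50 0;0.45 0 0 -20 0' && python3 -m jog '0.45 0 0 -20 0;0.45 0 0 -10 0;0.45 0 0 0 0;0.45 0 0 0 0'
```

```text
time_s: 49.72
tcp_pos: [0.3293, 0.3212, 0.0744]
ee_rot: [[0.119, -0.993, -0.002], [-0.993, -0.119, -0.004], [0.004, 0.003, -1.0]]
wrist_force: [0.1, -0.1, 0.7]
gripper_width: 0.45
gripper_force: 0.0
time_s: 50.22
tcp_pos: [0.3303, 0.3245, 0.0473]
ee_rot: [[0.121, -0.993, 0.001], [-0.993, -0.121, 0.002], [-0.001, -0.001, -1.0]]
wrist_force: [0.2, 0.2, -0.0]
gripper_width: 0.449
gripper_force: 0.0
```

```bash
python3 -m jog '0.45 0 0 -12 0;0.45 0 0 0 0;0.03 0 0 0 0;0.03 0 0 0 0;0.03 0 0 0 0' && python3 -m jog '0.03 0 0 0 0;0.03 0 0 0 0;0.03 0 0 10 0;0.03 0 0 20 0;0.03 0 0 50 0' && python3 -m jog '0.03 0 0 60 0;0.03 10 -40 0 0;0.03 15 -50 0 0;0.03 15 -50 0 0;0.03 20 -50 0 0' && python3 -m jog '0.03 30 -40 0 0;0.03 35 -40 0 0;0.03 40 -30 0 0;0.03 30 -25 0 0;0.03 0 0 0 0' && python3 -m jog '0.03 0 0 -40 0;0.03 0 0 0 0;0.03 0 0 0 0'
```

```text
time_s: 50.85
tcp_pos: [0.3298, 0.3243, 0.0346]
ee_rot: [[0.122, -0.993, 0.0], [-0.993, -0.122, 0.0], [-0.0, -0.0, -1.0]]
wrist_force: [-0.2, 0.8, -0.4]
gripper_width: 0.194
gripper_force: 0.0
time_s: 51.48
tcp_pos: [0.3289, 0.3225, 0.1139]
ee_rot: [[0.121, -0.993, -0.003], [-0.993, -0.121, -0.005], [0.005, 0.004, -1.0]]
wrist_force: [0.8, 1.7, -1.6]
gripper_width: 0.138
gripper_force: 30.0
time_s: 52.1
tcp_pos: [0.3896, 0.1325, 0.1751]
ee_rot: [[0.122, -0.992, 0.001], [-0.992, -0.122, 0.001], [-0.001, -0.001, -1.0]]
wrist_force: [0.9, 1.5, -1.7]
gripper_width: 0.138
gripper_force: 30.0
time_s: 52.72
tcp_pos: [0.5259, -0.0024, 0.1742]
ee_rot: [[0.118, -0.993, -0.0], [-0.993, -0.118, -0.0], [0.0, 0.0, -1.0]]
wrist_force: [-0.4, 0.8, -1.3]
gripper_width: 0.136
gripper_force: 30.0
time_s: 53.1
tcp_pos: [0.5251, -0.0004, 0.1357]
ee_rot: [[0.123, -0.992, 0.001], [-0.992, -0.123, -0.0], [0.0, -0.001, -1.0]]
wrist_force: [0.6, -0.1, -0.7]
gripper_width: 0.131
gripper_force: 30.0
```

```bash
python3 -m jog '0.03 0 0 -25 0;0.03 0 0 -12 0;0.03 0 0 -5 0;0.03 0 0 -2 0;0.03 0 0 0 0' && python3 -m jog '0.03 0 0 -1 0;0.03 0 0 -1.5 0;0.03 0 0 0 0'&& python3 -m jog '0.45 0 0 0 0;0.45 0 0 0 0;0.45 0 0 0 0;0.45 0 0 0 0;0.45 0 0 30 0' && python3 -m jog '0.45 0 0 60 0;0.45 15 20 60 0;0.45 30 20 60 0;0.45 10 0 40 0;0.45 0 0 0 0' && python3 -m jog '0.45 0 0 0 0;0.45 0 0 0 0'
python3 - <<'E'
from h import *
w=cap('wrist');t=cap('top');print(w['s']['tcp_pos'],w['s']['ee_rot'][:,0])
o=np.zeros((600,800,3),np.uint8);o[:290,:640]=w['pixels'][:290,:,::-1];o[290:590,:]=cv2.resize(t['pixels'][185:385,90:623,::-1],(800,300))
cv2.imwrite('pics/final1.png',o)
m=cv2.inRange(w['hsv'],(95,70,40),(135,255,255))
for b in blobs(w,None,(150,20,450,270),100,m): print('tab',b[0],b[3],rect(w,b[3],.108))
for b in blobs(w,'red',None,40): print('ball',b[:3],b[3][0])
for b in blobs(t,'orange',(440,300,480,340),60): print('cover',b[0],pt(t,*b[3][0],.1).round(4))
E
```

```text
time_s: 53.72
tcp_pos: [0.5252, -0.0007, 0.091]
ee_rot: [[0.122, -0.993, 0.001], [-0.993, -0.122, 0.0], [-0.0, -0.001, -1.0]]
wrist_force: [-0.0, 0.1, -1.5]
gripper_width: 0.137
gripper_force: 30.0
time_s: 54.1
tcp_pos: [0.5251, -0.0008, 0.0886]
ee_rot: [[0.122, -0.993, 0.001], [-0.993, -0.122, -0.0], [0.0, -0.001, -1.0]]
wrist_force: [-2.0, -0.9, 2.9]
gripper_width: 0.132
gripper_force: 30.0
time_s: 54.72
tcp_pos: [0.523, -0.0012, 0.1161]
ee_rot: [[0.121, -0.993, -0.006], [-0.993, -0.121, -0.001], [0.001, 0.006, -1.0]]
wrist_force: [0.4, -0.4, 1.5]
gripper_width: 0.446
gripper_force: 0.0
time_s: 55.35
tcp_pos: [0.578, 0.0367, 0.3328]
ee_rot: [[0.122, -0.993, 0.007], [-0.993, -0.122, 0.002], [-0.001, -0.008, -1.0]]
wrist_force: [0.6, 0.4, 0.1]
gripper_width: 0.456
gripper_force: 0.0
time_s: 55.6
tcp_pos: [0.5751, 0.036, 0.3276]
ee_rot: [[0.121, -0.993, -0.003], [-0.993, -0.121, -0.001], [0.0, 0.003, -1.0]]
wrist_force: [0.5, 0.8, -0.5]
gripper_width: 0.447
gripper_force: 0.0
[0.57513036 0.03603185 0.3275944 ] [ 1.21236584e-01 -9.92623590e-01  3.16556890e-04]
tab 450.5 ((433.0, 171.0)
[... 179 characters left out ...]
6), array([0.0107, 0.0244]))
tab 272.5 ((226.0, 173.5), (25.0, 12.0), 90.0) (array([0.6585, 0.0181]), np.float64(93.8), array([0.0117, 0.0245]))
tab 269.5 ((363.8599853515625, 173.52001953125), (11.648703575134277, 25.571680068969727), 3.1798300743103027) (array([0.5241, 0.0019]), np.float64(95.7), array([0.025 , 0.0114]))
tab 128.0 ((159.8000030517578, 236.1000213623047), (6.260990142822266, 24.59674644470215), 63.43495178222656) (array([0.7219, 0.0901]), np.float64(33.1), array([0.0264, 0.0064]))
ball (129.0, 293.0348837209302, 61.968992248062015) (293.0000305175781, 61.99999237060547)
ball (107.0, 168.95794392523365, 170.39252336448598) (169.0, 170.5)
cover 123.0 [ 0.3923 -0.3265  0.1   ]
```

View pics/final1.png

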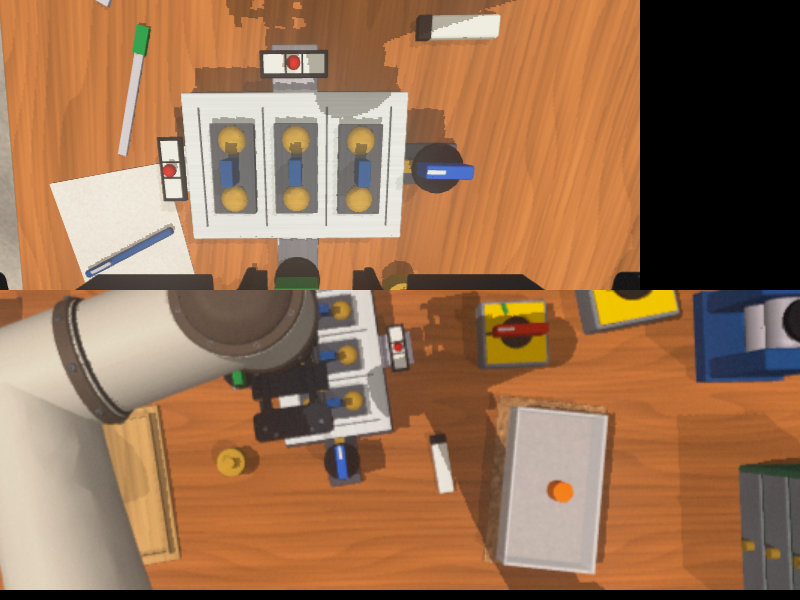

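The wrist view shows all three carriers flat and square in their lanes at (232,170), (295,170) and (361,170). The pitch ball (293,62) and roll ball (169,170) are midway between their lines, and the cover is upright on the mat with its knob at (562,491). The isolator is last.

```bash
python3 -m jog '0.5 10 -55 0 -3;0.5 10 -60 0 -3;0.5 10 -60 0 0;0.5 10 -60 0 0;0.5 10 -60 0 0' && python3 -m jog '0.5 2 -15 -40 0;0.5 0 0 -60 0;0.5 0 0 -60 0;0.5 0 0 -50 0;0.5 0 0 0 0' && python3 -m jog '0.5 0 0 0 0;0.5 0 0 0 0'
```

```text
time_s: 56.32
tcp_pos: [0.6259, -0.2606, 0.3286]
ee_rot: [[0.017, -1.0, -0.001], [-1.0, -0.017, 0.0], [-0.0, 0.001, -1.0]]
wrist_force: [1.2, 1.1, 0.2]
gripper_width: 0.499
gripper_force: 0.0
time_s: 56.95
tcp_pos: [0.6246, -0.2729, 0.1138]
ee_rot: [[0.016, -1.0, -0.011], [-1.0, -0.016, 0.003], [-0.003, 0.011, -1.0]]
wrist_force: [-0.1, -0.1, 0.7]
gripper_width: 0.504
gripper_force: 0.0
time_s: 57.2
tcp_pos: [0.6298, -0.2742, 0.1226]
ee_rot: [[0.017, -1.0, 0.006], [-1.0, -0.017, -0.002], [0.002, -0.006, -1.0]]
wrist_force: [-0.7, 1.0, 0.1]
gripper_width: 0.503
gripper_force: 0.0
```

```bash
python3 -m jog '0.5 -2 0 -20 0;0.5 0 0 -15 0;0.5 0 0 -6 0;0.5 0 0 0 0;0.5 0 0 0 0' && python3 -m jog '0.1 0 0 0 0;0.1 0 0 0 0;0.1 0 0 0 0;0.1 0 0 0 0;0.1 0 0 0 0'  && python3 -m jog '0.1 0 0 0 -8;0.1 0 0 0 -8;0.1 0 0 0 -8;0.1 0 0 0 -8;0.1 0 0 0 -8'&& python3 -m jog '0.1 0 0 0 -8;0.1 0 0 0 -8;0.1 0 0 0 -8;0.1 0 0 0 -8;0.1 0 0 0 0' && python3 -m jog '0.5 0 0 0 0;0.5 0 0 0 0;0.5 0 0 0 0;0.5 0 0 30 0;0.5 0 0 60 0' && python3 -m jog '0.5 0 0 60 0;0.5 -20 0 60 0;0.5 0 0 0 0;0.5 0 0 0 0'
python3 - <<'E'
from h import *
w=cap('wrist');t=cap('top');print(w['s']['tcp_pos'])
for b in blobs(w,'red',None,100): print('red',b[0],b[3],rect(w,b[3],.095))
for b in blobs(t,'red',(280,155,375,260),5): print('ball',b[:3])
for b in blobs(t,'blue',(255,170,360,285),10): print('plate tab',b[0],rect(t,b[3],.108))
for b in blobs(t,'orange',(440,300,480,340),60): print('cover',b[0],pt(t,*b[3][0],.1).round(4))
E
```

```text
time_s: 57.82
tcp_pos: [0.6266, -0.2739, 0.079]
ee_rot: [[0.017, -1.0, 0.001], [-1.0, -0.017, -0.001], [0.001, -0.001, -1.0]]
wrist_force: [-0.6, 0.9, -0.2]
gripper_width: 0.504
gripper_force: 0.0
time_s: 58.45
tcp_pos: [0.6275, -0.2737, 0.0784]
ee_rot: [[0.018, -1.0, 0.003], [-1.0, -0.018, -0.001], [0.001, -0.003, -1.0]]
wrist_force: [4.9, -0.9, -2.5]
gripper_width: 0.185
gripper_force: 30.0
time_s: 59.08
tcp_pos: [0.6286, -0.2741, 0.0785]
ee_rot: [[-0.632, -0.775, 0.006], [-0.775, 0.632, -0.002], [-0.002, -0.005, -1.0]]
wrist_force: [7.5, -2.3, -4.9]
gripper_width: 0.177
gripper_force: 30.0
time_s: 59.7
tcp_pos: [0.6289, -0.2748, 0.0785]
ee_rot: [[-0.945, -0.328, 0.006], [-0.328, 0.945, -0.003], [-0.005, -0.005, -1.0]]
wrist_force: [7.6, -3.9, -6.1]
gripper_width: 0.189
gripper_force: 30.9
time_s: 60.32
tcp_pos: [0.6236, -0.2731, 0.1658]
ee_rot: [[-0.946, -0.325, -0.008], [-0.325, 0.946, 0.002], [0.007, 0.005, -1.0]]
wrist_force: [1.0, -0.5, -0.4]
gripper_width: 0.492
gripper_force: 0.0
time_s: 60.82
tcp_pos: [0.6055, -0.2734, 0.2873]
ee_rot: [[-0.946, -0.325, -0.001], [-0.325, 0.9
[... 280 characters left out ...]
 np.float64(100.3), array([0.0379, 0.1191]))
red 1066.5 ((299.8450927734375, 226.3487091064453), (80.89632415771484, 17.415403366088867), 86.3086166381836) (array([ 0.6254, -0.275 ]), np.float64(22.5), array([0.016, 0.079]))
red 122.5 ((469.75006103515625, 259.2500305175781), (12.727920532226562, 12.020814895629883), 45.0) (array([ 0.6023, -0.1092]), np.float64(65.7), array([0.0113, 0.0134]))
ball (18.5, 298.6396396396396, 169.63963963963963)
plate tab 41.5 (array([0.5918, 0.0067]), np.float64(98.4), array([0.0236, 0.0106]))
plate tab 41.0 (array([0.6583, 0.015 ]), np.float64(97.1), array([0.024 , 0.0101]))
plate tab 39.0 (array([ 0.5241, -0.0008]), np.float64(98.4), array([0.0238, 0.0102]))
```

```bash
python3 -m jog '0.5 -40 20 40 0;0.5 -50 60 0 0;0.5 -50 60 0 0;0.5 -40 60 0 0;0.5 -30 60 0 0' && python3 -m jog '0.5 0 60 0 0;0.5 0 60 0 0;0.5 0 60 0 0;0.5 0 60 0 0;0.5 0 0 0 0'
python3 - <<'E'
from h import *
t=cap('top');cv2.imwrite('pics/end.png',t['pixels'][...,::-1])
for b in blobs(t,'red',(280,155,375,260),5): print('ball',b[:3])
for b in blobs(t,'orange',(440,290,480,350),60): print('cover',b[0],pt(t,*b[3][0],.1).round(4))
E
```

```text
time_s: 61.55
tcp_pos: [0.4218, -0.0488, 0.3261]
ee_rot: [[-0.946, -0.324, -0.003], [-0.324, 0.946, -0.001], [0.003, 0.0, -1.0]]
wrist_force: [1.2, 0.8, 0.2]
gripper_width: 0.503
gripper_force: 0.0
time_s: 62.18
tcp_pos: [0.423, 0.1933, 0.3253]
ee_rot: [[-0.944, -0.33, -0.004], [-0.33, 0.944, -0.003], [0.004, -0.002, -1.0]]
wrist_force: [0.2, -0.7, 0.0]
gripper_width: 0.502
gripper_force: 0.0
ball (18.5, 298.6396396396396, 169.63963963963963)
ball (15.0, 354.8222222222222, 222.25555555555553)
cover 126.0 [ 0.3923 -0.3265  0.1   ]
```

View pics/end.png

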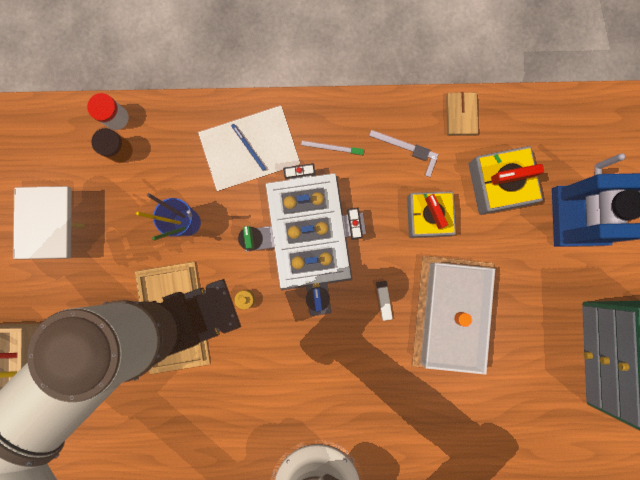

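The end view shows the handle on with its pointer to the green mark (433,212), the carriers at (303,200), (308,230) and (312,261), both balls centred, and the cover on the mat (460,318). The tray is empty and the bystanders are undisturbed.

```bash
python3 -c "
from station import r
print(r.finish_job())"
```

```text
the job is handed in; nothing more can be done
None
```

The job is handed in: isolator turned off first, plate levelled while empty, cover upright on the mat, all three carriers square on the plate with it still level, isolator turned back on last, finished at about 62 s of the 208 s allowed; the judge's result was not shown.

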